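# Make up a telescopic window security bar on the assembly board

## Robot

A 7-joint arm with a two-finger parallel gripper is mounted at the origin on a cart in front of the work surface, level with it; the furniture and walls round the work are solid. World frame = base frame: x ahead of the robot, y to its left, z up, the work surface at z = 0. Lengths are in mm, angles in rad, forces in N, time in s.
With the tool pointing down it reaches from about 400 to 875 mm from the base axis. Payload 4.4 kg.
Tool frame: the origin (TCP) lies at the very end of the fingers, on their centre line; the grasp point (between the pads) lies 19 mm behind it; y points along the fingers, x is the direction in which the jaws open and shut, and the axes are right-handed (so a half turn about y gives the same grasp; the last joint's range is limited). The gripper opens to 85 mm and grips with 20 to 120 N. Pads are 22 mm wide; open, the fingers measure 114 mm over their backs; the gripper's body (76 mm by 85 mm) begins 54 mm behind the grasp point. The pads swing forward as they close: fully open they stand 13 mm farther back than shut.
Start: joints at [1.089, 0.628, 0.038, 1.517, -0.027, 0.996, -0.02], TCP at [262.577, -594.618, 231.313] pointing down, gripper open.
Joint ranges: [-3.06, 3.06], [-0.37, 2.12], [-1.25, 1.32], [0.18, 2.47], [-1.1, 4.24], [0.23, 1.98], [-2.94, 2.94]. Speed limits (rad/s): [2.57, 2.57, 3.14, 3.14, 3.14, 3.14, 3.14].

## Interface

Orientations are given as [roll, pitch, yaw] about the fixed x, y, z axes, in that order (R = Rz(yaw) Ry(pitch) Rx(roll)).
In Python, from cell import ctrl, get_image, nets gives the robot as it stands. The module is installed in compiled form; this text tells all that it offers.
- The arm moves only by the tool step_arm, never from a script. Its argument "moves" is text: rows parted by semicolons, each of 7 numbers parted by spaces: the shift along the tool's x, y, z normalised to -1 to 1, where 1 is 0.05 m, then the turn, a rotation vector about the tool's x, y, z normalised to -1 to 1, where 1 is 0.12 rad, then the opening, from 0 (shut) to 1 (fully open). A call has 1 to 20 rows; each row shifts and turns the commanded pose from where the row before left it, along the tool's axes as they then stand; what a row does not reach is not made up. A row lasts 1/10 s, in which the tool goes at most 50 mm and 8.59 degrees, less where a joint would pass 70% of its speed; a pose out of reach is approached as far as the arm can. A call with a number of a shift or a turn outside -1 to 1 is refused whole. A call with a gripper value outside its range is refused whole. The fingers move at their own pace and stop on an object; the grip force is fixed at half the most. Time passes only in rows, so rows that do not move let the fingers close. It gives the time, the measured TCP pose, the force and the opening at its end, in the units of the state.
- ctrl.read_state(): the state, without advancing time (a new reading comes with each control period).
- get_image(name): name is "scene" or "top"; returns a dict with "color" (480x640x3 uint8, blue, green, red), "vertical_fov" (degrees; the focal length in pixels is half the picture's height over the tangent of half this angle, whatever the lens; pixels are square), "cx", "cy" (the principal point, pixels), "R" (3x3) and "t" (3): a world point X has camera coordinates R X + t. Camera axes: x right, y down, z forward; pixel columns grow to the right and rows downward; lengths in mm; the calibration is good to about 2 mm. A picture is of the moment at which its call begins. There is no depth.
- ctrl.finish_job(): hands the job in, once; it reports no verdict.
Trained networks look in a picture, given as the dict that the camera call returned (one of the last four; its "shot" number tells which), for a name from the list of things; names that differ only in an ending like _2 or _b are one class to them, and where a whole thing is asked for, a point or a joint stands for the part that bears it (a point fixed in the world has none). Each returns a list of dicts, best first, with "conf" (0 to 1); they miss things now and then, are a little off and sometimes report something else, mostly with a low value. They report only what shows in the picture. A call takes as long as a camera call.
- nets.find_in(picture, target): "position" ([x, y, z] in mm, in world coordinates, good to about 4 mm: the middle of the surface that is visible of it).
- nets.cut_out(picture, target): "pixels" (480x640 bool, what is visible of it).
- nets.place_of(picture, target): "position" ([x, y, z] in mm, in world coordinates, good to about 4 mm: a listed point, or the origin of a listed thing).
The state is a dict: "clock": time; "qpos": joint angles; "qd": joint speeds; "tau": joint torques, N m; "eef_pos": TCP position; "tool_rot": TCP orientation; "force": force on the tool from outside, world axes, zero at the start; "torque": the same for the moment, N m; "width": finger opening in mm.
Only numpy, scipy, OpenCV 4.12 (cv2) and the standard library are available. Lean on these libraries where they do the work, as an engineer would, in place of code of your own. Each camera call takes 0.05 s, during which the arm holds its last target.

## Task

Make up the customer's window security bar: lay the loose end section that carries the spring button in the groove of the assembly board, button upward and nose toward the clamped tube, and slide it into the tube. Where the button meets the tube's mouth, press it flush so that it passes underneath, and push the section on until the button snaps up through the hole in the tube. Leave the plain section and the other things on the bench where they are.

Things in the scene. Friction and masses are not known exactly. Their poses are not given: they have to be found in the camera images.
- board: Plywood assembly board fixed on the bench, 243 x 84 x 15 mm, carrying a groove and, in line with it, a clamped square tube. Origin: on the bench below the tube's mouth; x axis along groove and tube, from the groove into the tube; z up. Two clamp bars with brass thumb nuts (tops at z = 66 mm) cross the tube at x = 58 and 84 mm.
- tube_mouth (a point): Centre of the open mouth of the clamped tube: board x = 0, z = 31 mm; board's axes. The tube is grey square steel (the bar's outer section), 32.6 mm wide, top at z = 48 mm, 96 mm long. Bore 27.6 mm wide, from z = 17.8 to 45.5 mm; its upper lip is a plain square edge that stops a raised button.
- groove (a point): Middle of the groove's floor, a white slick runner: board x = -59 mm, z = 18.5 mm; board's axes. The groove runs from board x = -115 to -3 mm between two fixed wooden rails 12 mm wide, 27.4 mm apart, chamfered inside, tops at z = 26 mm.
- tube_hole (a point): Centre of the round hole, 18 mm across, in the tube's top wall (2.5 mm thick), at its upper face: board x = 32 mm, z = 48 mm; board's axes.
- button_section: Loose end section with the spring button: square zinc-plated steel tube 25 x 25 mm, black nose plug at one end, upright foot at the other, about 0.24 kg, lying button upward. Origin: on its underside below the button; x axis to the nose, z up. Tube from x = -52 to 40 mm, nose tip at 45 mm. It slides easily on the runner (friction about 0.25).
- spring_button (a joint): How far the spring button is pressed in, in m: 0 = fully raised, 0.008 = flush with the section's top face, 0.0085 = its stop. It takes about 3 N to start it and 6 N to hold it flush.
- button_top (a point): Centre of the top of the spring button, a steel round pin 14 mm across with straight sides, 8 mm proud of the section's top face when raised: at x = 0, z = 33 mm in the section's frame then. It moves down as the button is pressed.
- nose_tip (a point): Middle of the nose plug's end: x = 45 mm, z = 12.5 mm in the section's frame.
- foot_back (a point): Back of the section's foot: x = -64 mm, z = 33 mm in the section's frame. The foot (4 mm plate and 8 mm rubber pad) spans x = -52 to -64 mm, 25 mm wide, and stands 42 mm high from the underside, so 17 mm above the tube's top.
- plain_section: A second loose section of the same size and shape (same frame too), but with three small drilled holes on top instead of a spring button. It is for another bar: leave it.
- profile_cutter: Heavy grey key profile cutter, fixed between the loose sections and the board: an obstacle. Its base covers world x = 0.43 to 0.73 m, y = -0.07 to 0.32 m; beyond x = 0.55 m it rises to 0.36 m, with a motor end plate at y = 0.33 m; nearer than that it stays under 0.15 m. A hand wheel 0.11 m high stands at its right, y = -0.06 m, from x = 0.48 m.
- buffing_grinder: Bench grinder, fixed behind the board: an obstacle 0.24 m high, from world x = 0.55 m on, y = -0.29 to -0.12 m; its small rest sticks out to x = 0.52 m at y = -0.27 to -0.24 m, 0.16 m up.
- padlock: Brass padlock lying on the bench, about 63 x 42 x 19 mm; origin under its centre. Leave it.
- pin_tin: Small round tin with a lid, 46 mm across and 32 mm high; origin under its centre. Leave it.
- screwdriver: Screwdriver with a yellow handle, 178 mm long, 31 mm high, lying on the bench; origin under its centre. Leave it.

How it is judged (in metres and radians):
On the way, in this order (a step that is already met when the one before it is completed fails the run):
1. the button is pressed flush in front of the mouth (value of joint spring_button above 0.005 m and x of button_top in the frame of board below 0.006 m and x of nose_tip in the frame of board above 0.01 m), for 0.05 s.
2. the button is held down by the tube, on its way to the hole (value of joint spring_button above 0.004 m and x of button_top in the frame of board above 0.008 m), for 0.05 s.
At the end, for the whole second after the job is handed in: The spring button stands fully raised (pressed in less than 2 mm) through the hole in the tube, its centre within 4 mm of the hole's, its top above the tube's top wall; the section lies in groove and tube, in line with them within 0.06 rad, at rest and released (value of joint spring_button below 0.002 m and horizontal distance between button_top and tube_hole below 0.004 m and z of button_top in the frame of tube_hole above 0.001 m and z of button_section in the frame of board below 0.023 m and angle between the x axis of button_section and the x axis of board, either way round below 0.06 rad and linear speed of button_section below 0.01 m/s); the robot touches nothing.
It fails at once if the plain section is shifted by more than 20 mm (distance of plain_section from where it was at the start of the episode above 0.02 m).
It fails at once if the padlock is shifted by more than 20 mm (distance of padlock from where it was at the start of the episode above 0.02 m).
It fails at once if the pin tin is shifted by more than 20 mm (distance of pin_tin from where it was at the start of the episode above 0.02 m).
It fails at once if the screwdriver is shifted by more than 20 mm (distance of screwdriver from where it was at the start of the episode above 0.02 m).
It also fails if it takes over 61 s, if anything falls off the work surface, if the arm or the gripper's body presses on something with over 40 N, if the wrist force passes 120 N, or if a joint passes its speed limit or range.

## Working session

There is one attempt and no reset: what is moved stays moved. The work goes in short steps, Python scripts to look and compute and a tool call to move; the robot and the scene stay as the last step left them, time stands still between calls to the robot, and variables do not carry over. Pictures are saved under pics/ and viewed, and the job is handed in when it is done.

Besides the shell and the picture viewer there is one more tool, called after "Request:" as name(argument=value, ...) on one line, values as JSON. step_arm: Moves the arm, as the interface text tells. Scaled input: -1 to 1 covers 0.05 m each way for a shift and 0.12 rad each way for a turn. Its arguments: {"type":"object","properties":{"moves":{"type":"string"}},"required":["moves"]}

```bash
mkdir -p pics; ls; cat > h.py <<'E'
import numpy as np, cv2
from cell import ctrl, get_image, nets
from scipy.spatial.transform import Rotation as Ro
def proj(p,X):
    f=240/np.tan(np.radians(p["vertical_fov"])/2); R=np.array(p["R"]);t=np.array(p["t"])
    c=R@np.array(X,float)+t; return np.array([p["cx"]+f*c[0]/c[2],p["cy"]+f*c[1]/c[2]])
def ray(p,uv,z):
    f=240/np.tan(np.radians(p["vertical_fov"])/2); R=np.array(p["R"]);t=np.array(p["t"])
    d=R.T@np.array([(uv[0]-p["cx"])/f,(uv[1]-p["cy"])/f,1]); o=-R.T@t
    return o+d*(z-o[2])/d[2]
E
python3 - <<'E'
from h import *
s=ctrl.read_state(); print(s)
for n in ["scene","top"]:
    p=get_image(n); cv2.imwrite(f"pics/{n}0.png",p["color"])
    R=np.array(p["R"]);t=np.array(p["t"]);print(n,p["vertical_fov"],p["cx"],p["cy"],"cam",-R.T@t,"fwd",R[2])
    for T in ["board","tube_mouth","groove","tube_hole","button_section","button_top","nose_tip","foot_back","plain_section","padlock","pin_tin","screwdriver"]:
        for r in nets.place_of(p,T)[:2]: print(T,np.round(r["position"]),round(r["conf"],2), np.round(proj(p,r["position"])))
E
```

```text
pics
{'clock': 0.0, 'qpos': array([ 1.08920503,  0.6293536 ,  0.03841695,  1.51835457, -0.02699788,
        0.99630936, -0.02001932]), 'qd': array([-0.00103745, -0.00070381,  0.00087129,  0.00072124, -0.00022868,
        0.00085508,  0.00057357]), 'tau': array([ 3.50994460e-04, -5.63402367e+01,  1.22674081e+00, -1.93446833e+01,
        1.11081617e-02,  1.06173943e-02,  2.37528491e-05]), 'eef_pos': array([ 262.33198346, -594.03080902,  230.38808877]), 'tool_rot': array([-1.57080885,  0.00190764, -1.15500267]), 'force': array([-0.32177104, -0.36533279,  0.37797019]), 'torque': array([0.00838129, 0.01009316, 0.05030728]), 'width': 85.06208585128344}
scene 55.65747155885673 316.814974876822 241.84110882371357 cam [-114.27750731  680.67285939  884.291011  ] fwd [ 0.57743358 -0.47679874 -0.66274687]
board [ 411. -246.   -1.] 0.88 [447. 246.]
tube_mouth [ 412. -250.   31.] 0.72 [449. 237.]
groove [ 409. -191.   20.] 0.81 [436. 248.]
tube_hole [ 411. -281.   50.] 0.73 [458. 228.]
button_top [539. 454.  33.] 0.46 [211. 330.]
nose_tip [576. 441.   9.] 0.56 [209. 323.]
foot_back [480. 481.  34.
[... 279 characters left out ...]
3.659298   1308.96132157] fwd [ 0.22640987  0.01028681 -0.9739778 ]
board [ 414. -248.    2.] 0.83 [462. 317.]
tube_mouth [ 408. -245.   31.] 0.95 [463. 318.]
groove [ 405. -185.   18.] 0.91 [438. 318.]
tube_hole [ 410. -278.   46.] 0.87 [478. 318.]
button_section [540. 458.   0.] 0.67 [192. 251.]
button_top [542. 458.  34.] 0.37 [189. 248.]
nose_tip [582. 437.  16.] 0.71 [200. 235.]
nose_tip [ 409. -246.    4.] 0.49 [461. 319.]
foot_back [482. 476.  35.] 0.94 [179. 271.]
plain_section [457. 370.  -1.] 0.68 [222. 285.]
padlock [436. -38.   0.] 0.71 [380. 303.]
pin_tin [419. 120.  -0.] 0.69 [318. 306.]
screwdriver [394. 547.   1.] 0.71 [150. 305.]
screwdriver [458. 372.   4.] 0.53 [221. 284.]
```

View pics/scene0.png

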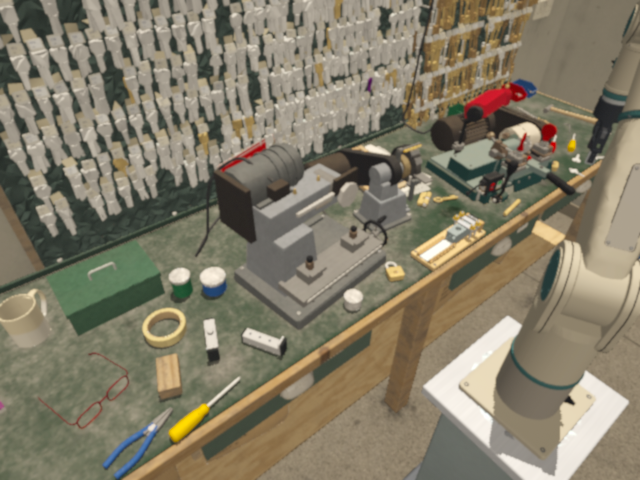

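View pics/top0.png

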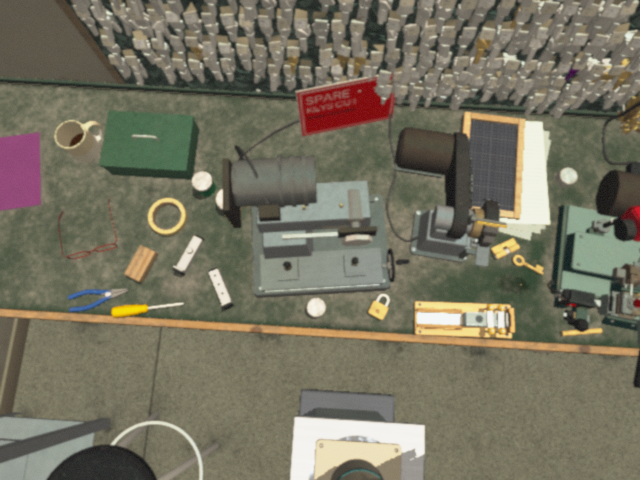

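```bash
python3 - <<'E'
import cv2
for n,(x,y) in {"scene0":(190,300),"top0":(140,210)}.items():
    i=cv2.imread(f"pics/{n}.png")[y:y+120,x:x+150]; cv2.imwrite(f"pics/{n}_b.png",cv2.resize(i,(750,600),interpolation=cv2.INTER_CUBIC))
for n,(x,y) in {"scene0":(380,190),"top0":(380,270)}.items():
    i=cv2.imread(f"pics/{n}.png")[y:y+100,x:x+130]; cv2.imwrite(f"pics/{n}_c.png",cv2.resize(i,(780,600),interpolation=cv2.INTER_CUBIC))
E
```

```text
(no output)
```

View pics/scene0_b.png

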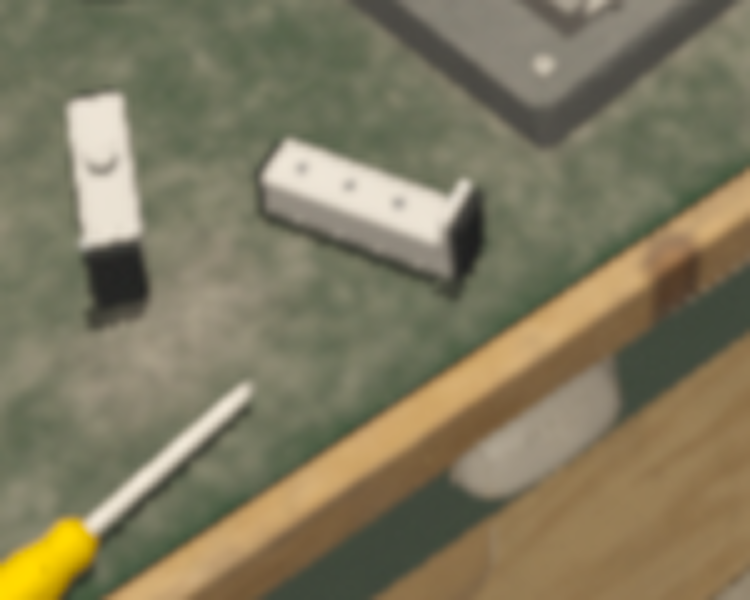

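View pics/top0_b.png

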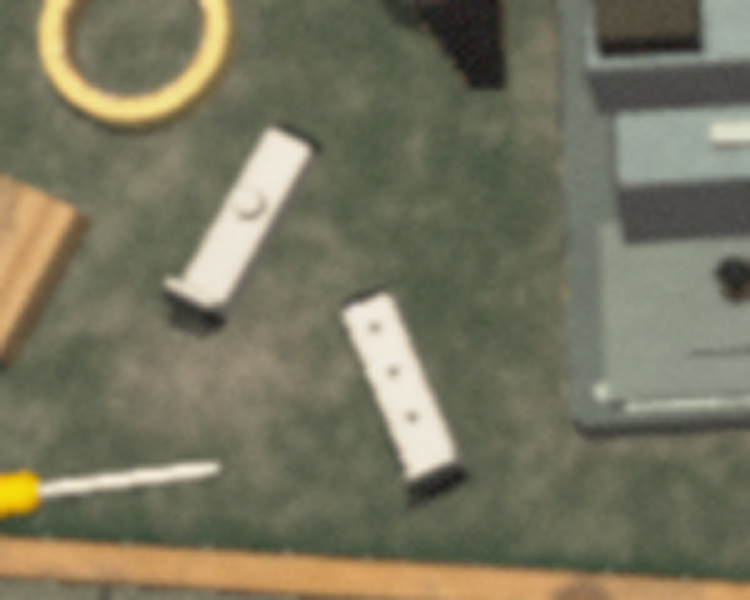

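View pics/scene0_c.png

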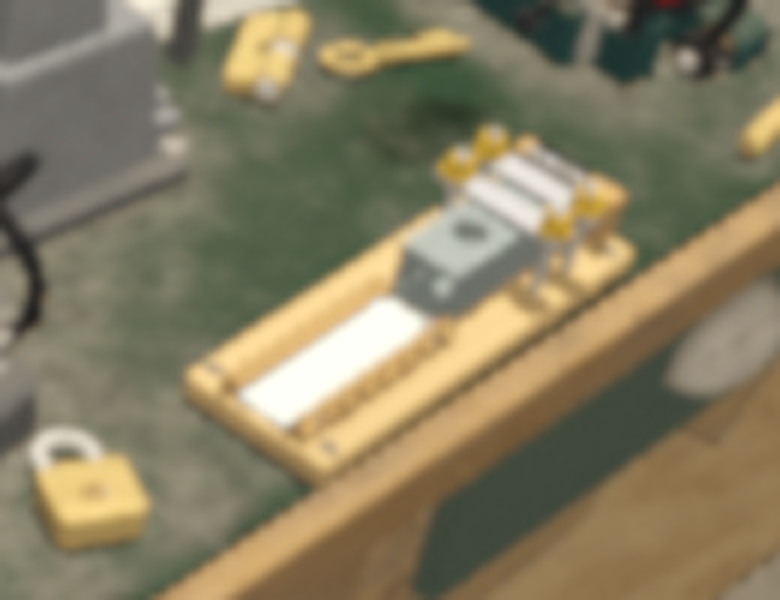

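View pics/top0_c.png

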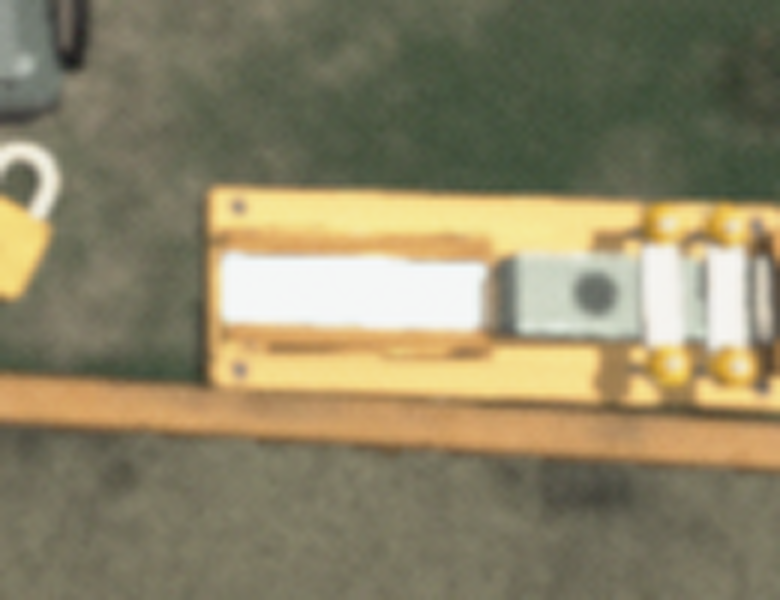

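```bash
cat > fit.py <<'E'
from h import *
from scipy.optimize import minimize
def box(x0,x1,w,z0,z1): return np.array([[x,y,z] for x in(x0,x1) for y in(-w/2,w/2) for z in(z0,z1)],float)
SEC=[box(-52,45,25,0,25),box(-64,-52,25,0,42)]
def mask(p,boxes,pose,z=0,roll=0,S=4):
    x,y,a=pose; M=np.zeros((480*S,640*S),np.uint8); c,s=np.cos(a),np.sin(a)
    for b in boxes:
        w=np.c_[x+c*b[:,0]-s*b[:,1],y+s*b[:,0]+c*b[:,1],b[:,2]+z]
        q=np.array([proj(p,v) for v in w]); h=cv2.convexHull(((q+.5)*S).astype(np.float32)).astype(np.int32)
        cv2.fillConvexPoly(M,h,255)
    return cv2.resize(M,(640,480),interpolation=cv2.INTER_AREA)/255.
def fit(pm,boxes,x0,z=0):
    f=lambda v: sum(np.abs(mask(p,boxes,v,z)-m).sum() for p,m in pm)
    best=None
    for k in range(3):
        r=minimize(f,x0,method="Nelder-Mead",options=dict(initial_simplex=np.array([x0]+[np.array(x0)+d for d in ([6,0,0],[0,6,0],[0,0,.08])]),xatol=.05,fatol=.3)); x0=r.x
    return r.x,r.fun,[m.sum() for _,m in pm]
E
python3 - <<'E'
from fit import *
P=[get_image("scene"),get_image("top")]
pm=[]
for p in P:
    r=nets.cut_out(p,"button_section"); print([ (round(a["conf"],2),a["pixels"].sum(),np.round(np.argwhere(a["pixels"]).mean(0))) for a in r])
    if r: pm.append((p,r[0]["pixels"].astype(float)))
for s in (pm,pm[:1],pm[1:]): print("sec",fit(s,SEC,np.array([541,457,-.38])))
r=[nets.cut_out(p,"plain_section") for p in P]
pl=[(p,a[0]["pixels"].astype(float)) for p,a in zip(P,r) if a]
for a in r: print([ (round(b["conf"],2),b["pixels"].sum(),np.round(np.argwhere(b["pixels"]).mean(0))) for b in a])
print("plain",fit(pl,SEC,np.array([460,371,.4])))
r=[nets.cut_out(p,"board") for p in P]
for a in r: print([ (round(b["conf"],2),b["pixels"].sum(),np.round(np.argwhere(b["pixels"]).mean(0))) for b in a])
for i,a in enumerate(r):
    if a:
        v=P[i]["color"].copy(); v[a[0]["pixels"]]//=2; cv2.imwrite(f"pics/bm{i}.png",cv2.resize(v[180:360,360:600],(800,600)))
for T in ["tube_mouth","groove","tube_hole","button_top","nose_tip","foot_back"]:
    for p in P:
        print(T,[(np.round(q["position"],1),round(q["conf"],2)) for q in nets.place_of(p,T)[:1]])
E
```

```text
[(0.92, np.int64(516), array([339., 211.]))]
[(0.95, np.int64(513), array([255., 188.]))]
sec (array([ 5.37914005e+02,  4.57691114e+02, -4.05305475e-01]), np.float64(122.30980392156863), [np.float64(516.0), np.float64(513.0)])
sec (array([ 5.41907454e+02,  4.55608964e+02, -3.95520243e-01]), np.float64(35.0), [np.float64(516.0)])
sec (array([ 5.36681494e+02,  4.59080836e+02, -4.10922407e-01]), np.float64(53.101960784313725), [np.float64(513.0)])
[(0.97, np.int64(665), array([341., 265.]))]
[(0.6, np.int64(515), array([288., 220.])), (0.23, np.int64(3283), array([319., 462.]))]
plain (array([456.38070823, 374.35177086,   0.48010884]), np.float64(219.16862745098038), [np.float64(665.0), np.float64(515.0)])
[(0.69, np.int64(2081), array([241., 450.]))]
[(0.78, np.int64(3262), array([319., 463.])), (0.71, np.int64(320), array([310., 129.])), (0.62, np.int64(448), array([255., 188.]))]
tube_mouth [(array([ 409. , -246.3,   30.4]), 0.63)]
tube_mouth [(array([ 411. , -246.2,   30.9]), 0.72)]
groove [(array([ 409.9, -186.4,   18.4]), 0.95)]
groove [(array([ 404.7, -184.8,   17.4]), 0.95)]
tube_hole [(array([ 414.6, -278.3,   48. ]), 0.87)]
tube_hole [(array([ 411.7, -274.5,   50.2]), 0.89)]
button_top [(array([539.5, 454.1,  32. ]), 0.55)]
button_top [(array([542.5, 458.5,  33. ]), 0.35)]
nose_tip [(array([579.2, 440.7,  10.8]), 0.78)]
nose_tip [(array([579.5, 439.6,  16.2]), 0.78)]
foot_back [(array([483.6, 479.6,  29.4]), 0.97)]
foot_back [(array([482.6, 476.7,  35. ]), 0.66)]
```

```bash
python3 - <<'E'
from fit import *
P=[get_image("scene"),get_image("top")]
BX=[box(-121.5,121.5,84,0,15)]
pm=[]
for p in P:
    a=nets.cut_out(p,"board")
    if a: m=a[0]["pixels"].astype(float); print(m.sum()); pm.append((p,m))
for p,m in pm:
    print("mask fit",fit([(p,m)],BX,np.array([411,-246,-1.57])))
# colour-based: wood rgb in HSV, edge fit
p=P[1]; c=p["color"]
for nm,col,lo,hi in (("wood",None,0,0),):
    sub=c[290:350,405:530].astype(int)
    hsv=cv2.cvtColor(c,cv2.COLOR_BGR2HSV)
# runner: white region
g=(c.min(axis=2)>200).astype(np.uint8); g[:, :405]=0; g[:,480:]=0; g[:290]=0; g[345:]=0
n,l,st,ce=cv2.connectedComponentsWithStats(g); i=1+np.argmax(st[1:,4]); pts=np.argwhere(l==i)[:,::-1]
print(st[i],ce[i]); r=cv2.minAreaRect(pts.astype(np.float32)); print(r)
W=np.array([ray(p,q,18.5) for q in cv2.boxPoints(r)]); print(W.round(1)); 
# column-wise edges of runner
up=[];dn=[]
for u in range(420,458):
    col=c[295:340,u].mean(axis=1); gcol=np.diff(col); v=np.argwhere(l[:,u]==i)[:,0]
    up.append(ray(p,(u,v.min()-.5),18.5)); dn.append(ray(p,(u,v.max()+.5),18.5))
for e in (up,dn):
    e=np.array(e); k=np.polyfit(e[:,1],e[:,0],1); print("edge x at y=-190",np.polyval(k,-190),"at -246",np.polyval(k,-246),"slope",k[0])
E
```

```text
1981.0
3393.0
mask fit (array([ 412.75096008, -254.32855923,   -1.52621953]), np.float64(287.6), [np.float64(1981.0)])
mask fit (array([ 408.17481127, -247.95437925,   -1.54503402]), np.float64(146.65882352941176), [np.float64(3393.0)])
[417 312  44  13 484] [438.1053719  318.28099174]
((438.3595886230469, 318.2911071777344), (43.081573486328125, 11.214532852172852), 2.12109637260437)
[[ 389.7 -131.2   18.5]
 [ 417.7 -131.6   18.5]
 [ 420.6 -240.    18.5]
 [ 392.6 -239.1   18.5]]
edge x at y=-190 419.1717640552837 at -246 420.79942065813304 slope -0.029065296479452756
edge x at y=-190 391.21303960177397 at -246 392.60277706627 slope -0.024816740437429038
```

```bash
python3 - <<'E'
from fit import *
P=[get_image("scene"),get_image("top")]
def hole(p,guess):
    # draw board-model overlay
    pass
for k,(p,(x0,y0)) in enumerate(zip(P,((380,190),(380,270)))):
    v=cv2.resize(p["color"][y0:y0+100,x0:x0+130],(780,600),interpolation=cv2.INTER_CUBIC)
    bx,by,a=410.5,-246,-1.57
    def W(X): c,s=np.cos(a),np.sin(a); return [bx+c*X[0]-s*X[1],by+s*X[0]+c*X[1],X[2]]
    def line(A,B,col): 
        q=[tuple(((proj(p,W(X))-[x0,y0]+.5)*6).astype(int)) for X in(A,B)]; cv2.line(v,tuple(map(int,q[0])),tuple(map(int,q[1])),col,1)
    for s in(-1,1):
        line([0,16.3*s,48],[96,16.3*s,48],(0,0,255)); line([-115,13.7*s,18.5],[-3,13.7*s,18.5],(255,0,0)); 
        line([-121,42*s,15],[122,42*s,15],(0,255,0))
    line([0,-16.3,48],[0,16.3,48],(0,0,255)); line([-115,-13.7,18.5],[-115,13.7,18.5],(255,0,0))
    line([23,0,48],[41,0,48],(255,0,255)); line([32,-9,48],[32,9,48],(255,0,255))
    cv2.imwrite(f"pics/ov{k}.png",v)
E
```

```text
(no output)
```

View pics/ov0.png

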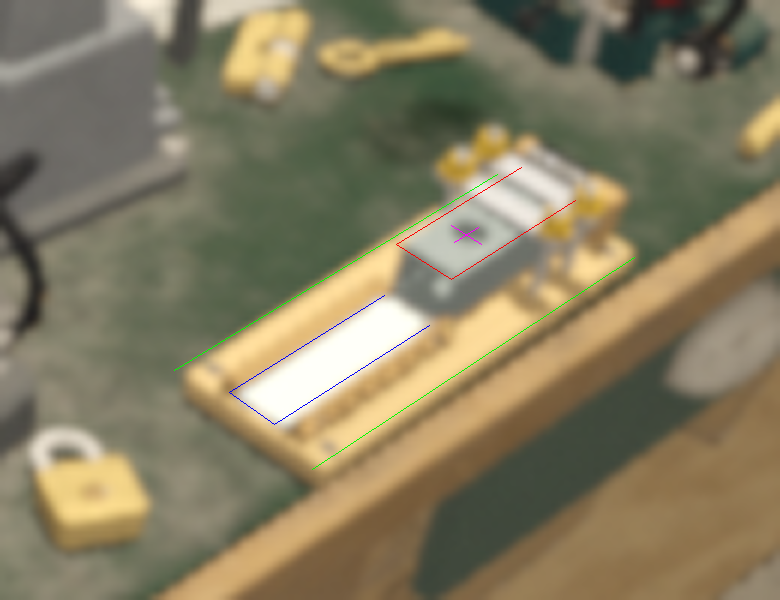

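View pics/ov1.png

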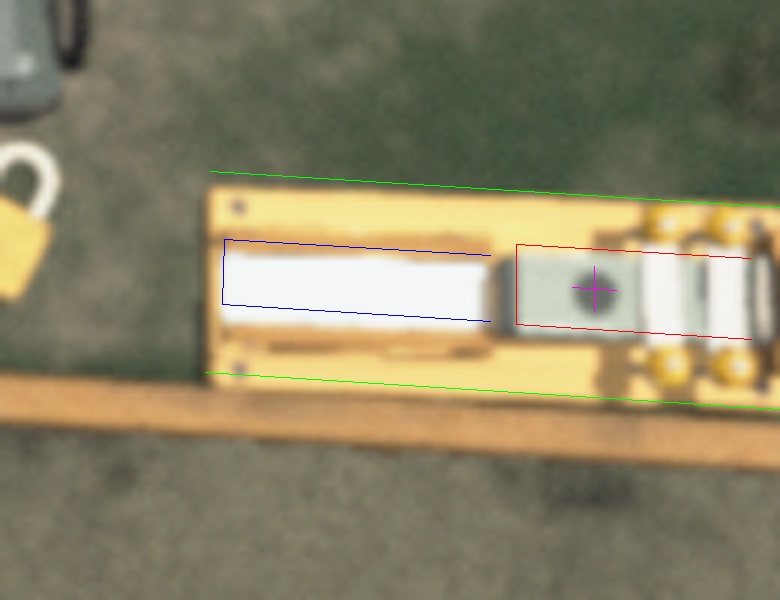

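```bash
cat > plan.py <<'E'
from h import *
import math,sys
def plan(way,g,start=None):
    """way: list of (x,y,z,yaw,[nrows]) ; tool straight down. Prints rows, simulating rounding"""
    s=ctrl.read_state()
    if start is None: pos=np.array(s["eef_pos"]); R=Ro.from_euler("xyz",s["tool_rot"])
    out=[]
    for w in way:
        tgt=np.array(w[:3],float); Rt=Ro.from_euler("xyz",[-np.pi/2,0,w[3]])
        rv=(R.inv()*Rt).as_rotvec()
        n=w[4] if len(w)>4 else max(1,math.ceil(max(np.linalg.norm(tgt-pos)/47,np.linalg.norm(rv)/.115)))
        for k in range(n):
            d=R.inv().apply((tgt-pos)/(n-k))/50; r=(R.inv()*Rt).as_rotvec()/(n-k)/.12
            row=np.round(np.r_[d,r],2)
            pos=pos+R.apply(row[:3]*50); R=R*Ro.from_rotvec(row[3:]*.12)
            out.append(" ".join(f"{v:g}" for v in row+0.)+f" {g:g}")
    print(len(out)); print("; ".join(out)); print("end",pos.round(1),R.as_euler("xyz").round(3))
E
python3 -c "
from plan import *
plan([(360,-270,290,-.6),(425,0,290,0),(440,250,290,.6)],.6)"
```

```text
20
-0.64 -0.15 0.55 0 -0.58 0 0.6; -0.6 -0.15 0.59 0 -0.58 0 0.6; -0.56 -0.15 0.64 0 -0.58 0 0.6; -0.52 -0.14 0.67 0 -0.58 0 0.6; -0.47 -0.15 0.71 0 -0.58 0 0.6; -0.42 -0.14 0.74 0 -0.57 0 0.6; -0.37 -0.15 0.76 0 -0.58 0 0.6; -0.31 -0.14 0.79 0 -0.57 0 0.6; -0.33 0 0.86 0 -0.83 0 0.6; -0.24 0 0.89 0 -0.83 0 0.6; -0.15 0 0.91 0 -0.84 0 0.6; -0.06 0 0.93 0 -0.83 0 0.6; 0.03 0 0.93 0 -0.84 0 0.6; 0.13 0 0.92 0 -0.83 0 0.6; 0.05 0 0.83 0 -0.83 0 0.6; 0.13 0 0.82 0 -0.83 0 0.6; 0.21 0 0.81 0 -0.84 0 0.6; 0.29 0 0.78 0 -0.83 0 0.6; 0.37 0 0.75 0 -0.84 0 0.6; 0.45 0 0.71 0 -0.83 0 0.6
end [439.9 250.1 289.8] [-1.571  0.     0.599]
```

Request:
step_arm(moves="-0.64 -0.15 0.55 0 -0.58 0 0.6; -0.6 -0.15 0.59 0 -0.58 0 0.6; -0.56 -0.15 0.64 0 -0.58 0 0.6; -0.52 -0.14 0.67 0 -0.58 0 0.6; -0.47 -0.15 0.71 0 -0.58 0 0.6; -0.42 -0.14 0.74 0 -0.57 0 0.6; -0.37 -0.15 0.76 0 -0.58 0 0.6; -0.31 -0.14 0.79 0 -0.57 0 0.6; -0.33 0 0.86 0 -0.83 0 0.6; -0.24 0 0.89 0 -0.83 0 0.6; -0.15 0 0.91 0 -0.84 0 0.6; -0.06 0 0.93 0 -0.83 0 0.6; 0.03 0 0.93 0 -0.84 0 0.6; 0.13 0 0.92 0 -0.83 0 0.6; 0.05 0 0.83 0 -0.83 0 0.6; 0.13 0 0.82 0 -0.83 0 0.6; 0.21 0 0.81 0 -0.84 0 0.6; 0.29 0 0.78 0 -0.83 0 0.6; 0.37 0 0.75 0 -0.84 0 0.6; 0.45 0 0.71 0 -0.83 0 0.6")

```text
clock: 4.6
eef_pos: [440.0, 251.6, 290.1]
tool_rot: [-1.571, -0.001, 0.603]
force: [0.7, -0.3, -0.1]
width: 51.3
```

```bash
python3 -c "
from plan import *
plan([(519,466,150,1.17),(519,466,60,1.17,4),(519,466,60,1.17,1)],.6)"
```

```text
11
0.62 0.47 0.44 0 -0.79 0 0.6; 0.66 0.47 0.38 0 -0.79 0 0.6; 0.69 0.47 0.31 0 -0.79 0 0.6; 0.72 0.46 0.25 0 -0.78 0 0.6; 0.74 0.47 0.18 0 -0.79 0 0.6; 0.76 0.46 0.11 0.01 -0.78 0 0.6; 0 0.45 0 0 0 0 0.6; 0 0.45 0 0 0 0 0.6; 0 0.45 0 0 0 0 0.6; 0 0.45 -0.01 0 0 0 0.6; 0 0 0 0 0 0 0.6
end [519.2 466.   60.1] [-1.57  -0.     1.169]
```

Request:
step_arm(moves="0.62 0.47 0.44 0 -0.79 0 0.6; 0.66 0.47 0.38 0 -0.79 0 0.6; 0.69 0.47 0.31 0 -0.79 0 0.6; 0.72 0.46 0.25 0 -0.78 0 0.6; 0.74 0.47 0.18 0 -0.79 0 0.6; 0.76 0.46 0.11 0.01 -0.78 0 0.6; 0 0.45 0 0 0 0 0.6; 0 0.45 0 0 0 0 0.6; 0 0.45 0 0 0 0 0.6; 0 0.45 -0.01 0 0 0 0.6; 0 0 0 0 0 0 0.6")

```text
clock: 5.7
eef_pos: [518.5, 461.8, 56.2]
tool_rot: [-1.568, 0.006, 1.166]
force: [-1.2, 0.5, -0.7]
width: 51.4
```

```bash
python3 - <<'E'
from plan import *
plan([(519.2,466,11,1.17,3)],.6)
for n,(x,y) in {"scene":(190,290),"top":(140,210)}.items():
    p=get_image(n); i=p["color"][y:y+90,x:x+120]; v=cv2.resize(i,(800,600),interpolation=cv2.INTER_CUBIC)
    s=ctrl.read_state(); q=(proj(p,s["eef_pos"])-[x,y]+.5)*800/120; cv2.circle(v,tuple(int(a) for a in q),5,(0,0,255),2); cv2.imwrite(f"pics/{n}1.png",v)
E
```

```text
3
0.03 0.3 0.01 -0.01 -0.01 -0.02 0.6; 0.03 0.3 0 -0.01 -0.01 -0.02 0.6; 0.03 0.3 0.01 0 -0.02 -0.01 0.6
end [519.2 466.2  11.2] [-1.57  0.    1.17]
```

View pics/top1.png

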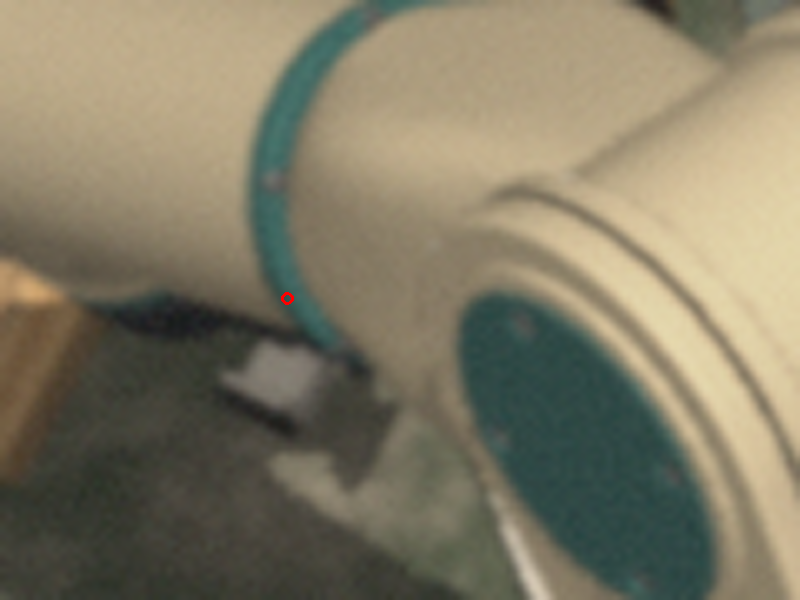

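View pics/scene1.png

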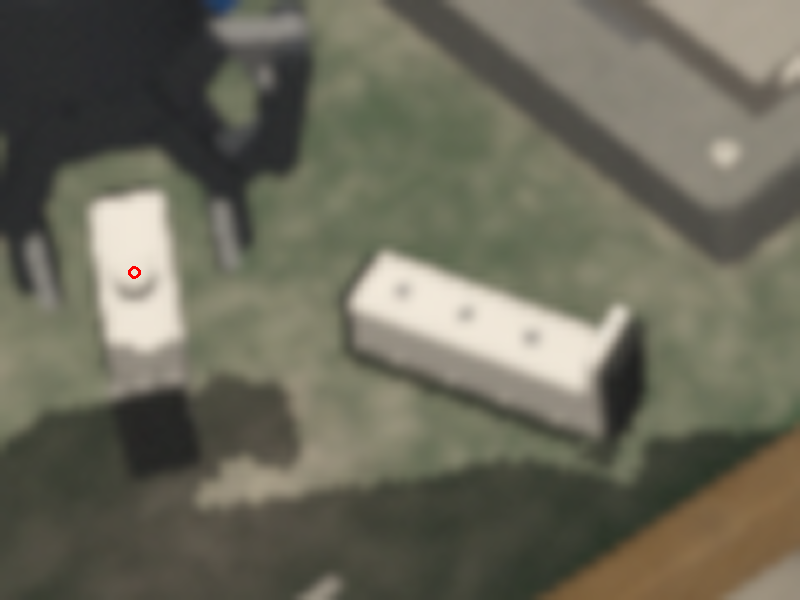

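Request:
step_arm(moves="0.03 0.3 0.01 -0.01 -0.01 -0.02 0.6; 0.03 0.3 0 -0.01 -0.01 -0.02 0.6; 0.03 0.3 0.01 0 -0.02 -0.01 0.6; 0 0 0 0 0 0 0.6; 0 0 0 0 0 0 0.6")

```text
clock: 6.3
eef_pos: [520.3, 468.7, 14.1]
tool_rot: [-1.571, -0.005, 1.171]
force: [0.3, -0.1, 0.1]
width: 51.0
```

```bash
python3 - <<'E'
from plan import *
for n,(x,y) in {"scene":(190,290)}.items():
    p=get_image(n); i=p["color"][y:y+90,x:x+120]; v=cv2.resize(i,(800,600),interpolation=cv2.INTER_CUBIC)
    s=ctrl.read_state(); q=(proj(p,s["eef_pos"])-[x,y]+.5)*800/120; cv2.circle(v,tuple(int(a) for a in q),5,(0,0,255),2); cv2.imwrite(f"pics/{n}2.png",v)
E
```

```text
(no output)
```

View pics/scene2.png

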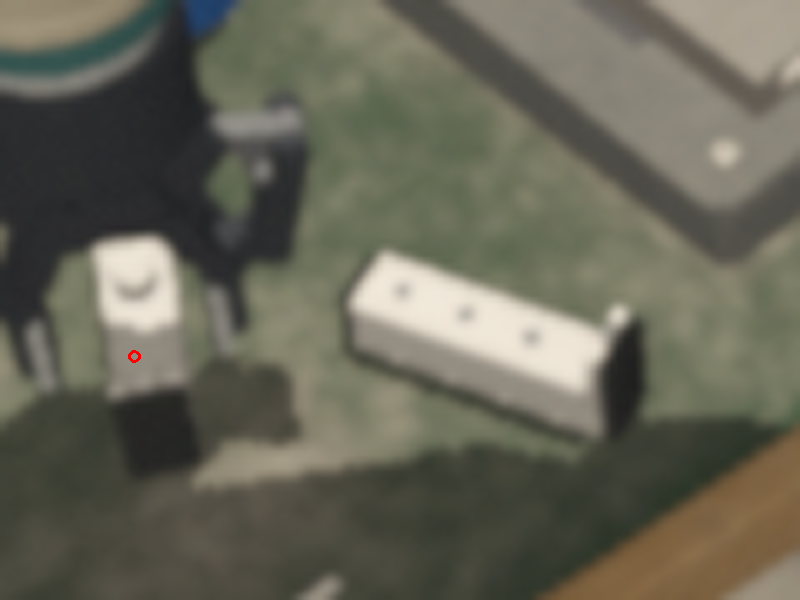

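Request:
step_arm(moves="0 0.05 0 0 0 0 0.6; 0 0 0 0 0 0 0; 0 0 0 0 0 0 0; 0 0 0 0 0 0 0; 0 0 0 0 0 0 0; 0 0 0 0 0 0 0; 0 0 0 0 0 0 0")

```text
clock: 7.05
eef_pos: [520.9, 469.0, 12.9]
tool_rot: [-1.572, -0.007, 1.17]
force: [-1.5, -1.7, 5.0]
width: 23.4
```

```bash
python3 - <<'E'
from plan import *
s=ctrl.read_state(); print(s["eef_pos"],s["tool_rot"],s["width"],s["force"])
x,y=190,290
p=get_image("scene"); i=p["color"][y:y+90,x:x+120]; v=cv2.resize(i,(800,600),interpolation=cv2.INTER_CUBIC); cv2.imwrite("pics/scene3.png",v)
for T in ["button_section","button_top","nose_tip"]:
    print(T,[(np.round(q["position"],1),round(q["conf"],2)) for q in nets.place_of(p,T)[:2]])
E
```

```text
[520.91206342 468.99818446  12.86673587] [-1.57240254 -0.00651652  1.17043589] 23.417764500349435 [-1.49483088 -1.68009891  5.01564455]
button_section [(array([540.8, 460.2,   0.7]), 0.86), (array([ 407.8, -188.4,   18.2]), 0.6)]
button_top [(array([540.7, 460. ,  32. ]), 0.58)]
nose_tip [(array([579.4, 444.5,  13.9]), 0.88)]
```

View pics/scene3.png

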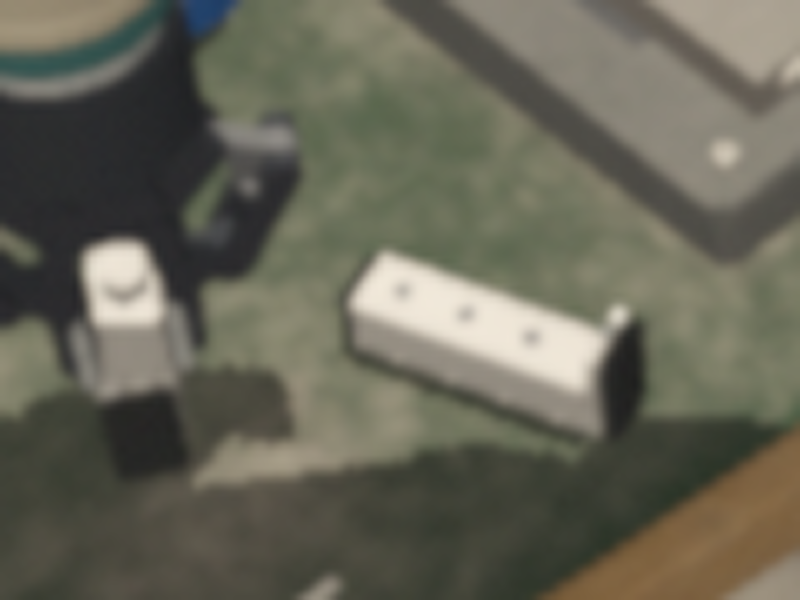

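```bash
python3 -c "
from plan import *
plan([(521,469,60,1.17,2),(440,270,260,.75),(405,30,260,.35),(406,-130,130,.027)],0)"
```

```text
20
0 -0.47 0 0.01 0 0.03 0; 0.01 -0.47 0 0 0 0.02 0; -0.61 -0.57 -0.01 0 0.5 0 0; -0.61 -0.57 -0.05 0 0.5 0 0; -0.61 -0.57 -0.08 0 0.5 0 0; -0.6 -0.57 -0.12 0 0.5 0 0; -0.6 -0.57 -0.15 0 0.5 0 0; -0.59 -0.58 -0.19 0 0.5 0 0; -0.57 -0.57 -0.23 0 0.5 0 0; -0.63 0 -0.51 0 0.56 0 0; -0.6 0 -0.55 0 0.56 0 0; -0.56 0 -0.58 0 0.55 0 0; -0.52 0 -0.62 0 0.56 0 0; -0.47 0 -0.65 0 0.55 0 0; -0.43 -0.01 -0.68 0 0.56 0.01 0; -0.21 0.52 -0.6 0 0.54 0 0; -0.18 0.52 -0.62 0 0.54 0 0; -0.13 0.52 -0.63 0 0.54 0 0; -0.1 0.52 -0.63 0 0.53 0 0; -0.05 0.52 -0.64 0 0.54 0 0
end [ 406.1 -130.1  130.2] [-1.571e+00  1.000e-03  2.700e-02]
```

Request:
step_arm(moves="0 -0.47 0 0.01 0 0.03 0; 0.01 -0.47 0 0 0 0.02 0; -0.61 -0.57 -0.01 0 0.5 0 0; -0.61 -0.57 -0.05 0 0.5 0 0; -0.61 -0.57 -0.08 0 0.5 0 0; -0.6 -0.57 -0.12 0 0.5 0 0; -0.6 -0.57 -0.15 0 0.5 0 0; -0.59 -0.58 -0.19 0 0.5 0 0; -0.57 -0.57 -0.23 0 0.5 0 0; -0.63 0 -0.51 0 0.56 0 0; -0.6 0 -0.55 0 0.56 0 0; -0.56 0 -0.58 0 0.55 0 0; -0.52 0 -0.62 0 0.56 0 0; -0.47 0 -0.65 0 0.55 0 0; -0.43 -0.01 -0.68 0 0.56 0.01 0; -0.21 0.52 -0.6 0 0.54 0 0; -0.18 0.52 -0.62 0 0.54 0 0; -0.13 0.52 -0.63 0 0.54 0 0; -0.1 0.52 -0.63 0 0.53 0 0; -0.05 0.52 -0.64 0 0.54 0 0")

```text
clock: 9.25
eef_pos: [405.7, -131.3, 128.7]
tool_rot: [-1.571, 0.001, 0.025]
force: [1.2, 0.4, -2.5]
width: 23.4
```

Request:
step_arm(moves="0 0.5 -0.4 0 0 0 0; 0 0.5 -0.4 0 0 0 0; 0 0 0 0 0 0 0")

```text
clock: 9.55
eef_pos: [404.8, -172.3, 77.0]
tool_rot: [-1.57, 0.007, 0.023]
force: [-0.1, 0.6, -2.1]
width: 22.9
```

```bash
cat > look.py <<'E'
from plan import *
def look(tag,top=(380,250,130,100),scene=(370,180,130,100),names=("button_top","nose_tip","tube_mouth","groove","tube_hole")):
    s=ctrl.read_state(); print("tcp",np.round(s["eef_pos"],1),np.round(s["tool_rot"],3),"F",np.round(s["force"],1),"w",round(s["width"],1))
    for n,(x,y,w,h) in (("scene",scene),("top",top)):
        p=get_image(n); v=cv2.resize(p["color"][y:y+h,x:x+w],(780,600),interpolation=cv2.INTER_CUBIC); cv2.imwrite(f"pics/{n}_{tag}.png",v)
        for T in names:
            print(n,T,[(np.round(q["position"],1),round(q["conf"],2)) for q in nets.place_of(p,T)[:1]])
E
python3 -c "
from look import *
look('4')"
```

```text
tcp [ 404.8 -172.3   77. ] [-1.57   0.007  0.023] F [-0.1  0.6 -2.1] w 22.9
scene button_top [(array([432.7, -41.4,   4.6]), 0.3)]
scene nose_tip [(array([ 401.4, -236.2,   76.4]), 0.53)]
scene tube_mouth [(array([ 407.9, -246.6,   31.6]), 0.89)]
scene groove [(array([ 405.4, -188.3,   17.3]), 0.71)]
scene tube_hole [(array([ 414.3, -276.7,   47.4]), 0.74)]
top button_top []
top nose_tip []
top tube_mouth [(array([ 407.8, -244.6,   29.5]), 0.66)]
top groove [(array([ 403.5, -185. ,   16.8]), 0.91)]
top tube_hole []
```

View pics/scene_4.png

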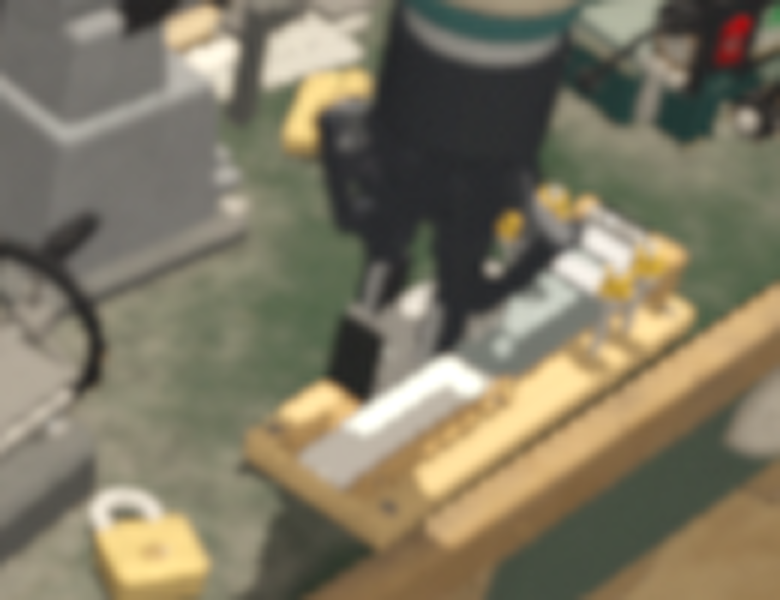

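View pics/top_4.png

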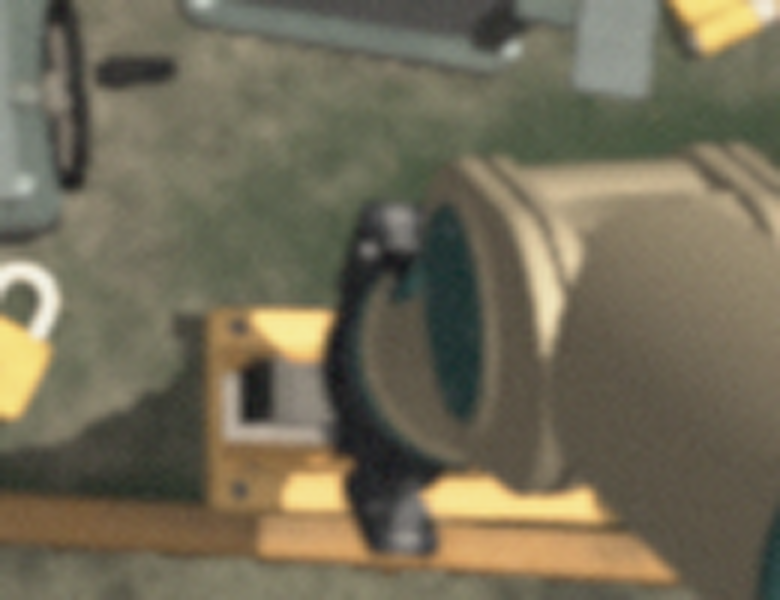

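```bash
cat > ov.py <<'E'
from fit import *
def overlay(tag,board,sec,secz,top=(380,280,80,60),scene=(400,190,110,82)):
    for n,(x0,y0,w,h) in (("scene",scene),("top",top)):
        p=get_image(n); k=800//w; v=cv2.resize(p["color"][y0:y0+h,x0:x0+w],(w*k,h*k),interpolation=cv2.INTER_CUBIC)
        def T(pose,X,z=0): c,s=np.cos(pose[2]),np.sin(pose[2]); return [pose[0]+c*X[0]-s*X[1],pose[1]+s*X[0]+c*X[1],X[2]+z]
        def line(pose,A,B,col,z=0):
            q=[tuple(int(e) for e in (proj(p,T(pose,X,z))-[x0,y0]+.5)*k) for X in(A,B)]; cv2.line(v,q[0],q[1],col,1)
        for s in(-1,1):
            line(board,[0,16.3*s,48],[96,16.3*s,48],(0,0,255)); line(board,[-115,13.7*s,18.5],[-3,13.7*s,18.5],(255,0,0)); line(board,[-121,42*s,15],[122,42*s,15],(0,255,0))
        line(board,[0,-16.3,48],[0,16.3,48],(0,0,255)); line(board,[-115,-13.7,18.5],[-115,13.7,18.5],(255,0,0)); line(board,[32,-9,48],[32,9,48],(255,0,255))
        if sec is not None:
            for b in (box(-52,45,25,0,25),box(-64,-52,25,0,42)):
                for i in range(8):
                    for j in range(i): 
                        if (b[i]!=b[j]).sum()==1: line(sec,b[i],b[j],(255,0,255),secz)
        cv2.imwrite(f"pics/{n}_{tag}.png",v)
E
python3 -c "
from ov import *
s=ctrl.read_state();t=s['eef_pos'];a=s['tool_rot'][2]-np.pi/2
overlay('5',(408,-246.5,-1.544),(t[0]+22*np.cos(a),t[1]+22*np.sin(a),a),t[2]-12.9)"
```

```text
(no output)
```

View pics/scene_5.png

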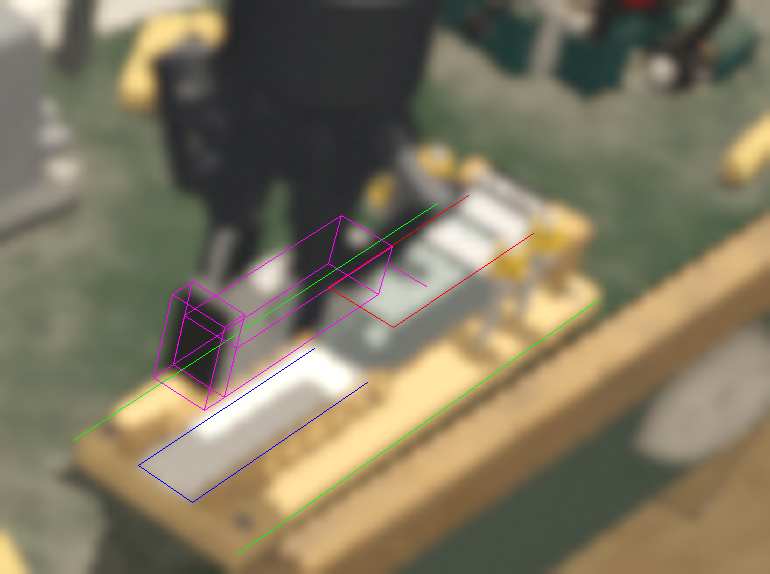

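View pics/top_5.png

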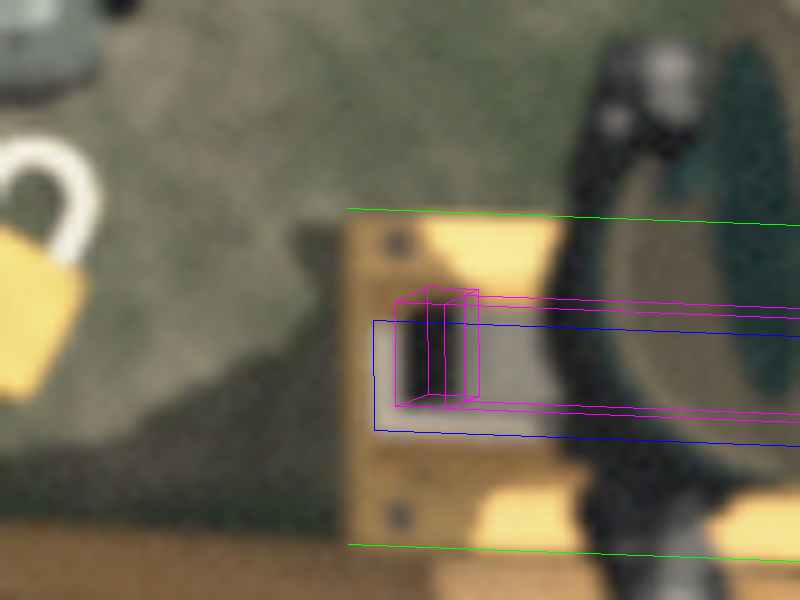

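```bash
python3 - <<'E'
from fit import *
from scipy.ndimage import map_coordinates
P={n:get_image(n) for n in("scene","top")}
for n in P:
    c=cv2.imread(f"pics/{n}0.png").astype(float); p=P[n]
    B=(408,-246.5,-1.544); ca,sa=np.cos(B[2]),np.sin(B[2])
    W=lambda x,y,z:[B[0]+ca*x-sa*y,B[1]+sa*x+ca*y,z]
    ch=c[:,:,0] # blue: wood low, white high
    yy=np.arange(-26,26.1,.5)
    for lo,hi in((-105,-75),(-75,-45),(-45,-15)):
        prof=np.mean([[map_coordinates(ch,[[q[1]],[q[0]]],order=1)[0] for q in (proj(p,W(x,y,18.5)) for y in yy)] for x in np.arange(lo,hi,3)],axis=0)
        th=(prof.max()+np.percentile(prof,20))/2; ins=np.where(prof>th)[0]; 
        print(n,lo,hi,"edges",yy[ins[0]],yy[ins[-1]],"mid",(yy[ins[0]]+yy[ins[-1]])/2)
    # hole: dark centroid on tube top z=48
    G=c.mean(axis=2); xs=np.arange(18,46.1,1); ys=np.arange(-13,13.1,1)
    img=np.array([[map_coordinates(G,[[q[1]],[q[0]]],order=1)[0] for q in (proj(p,W(x,y,48)) for y in ys)] for x in xs])
    d=np.clip(np.median(img)-15-img,0,None); d[:, :3]=0;d[:,-3:]=0
    print(n,"hole at",(d.sum(1)@xs)/d.sum(),(d.sum(0)@ys)/d.sum(), img.min(),np.median(img))
    xs=np.arange(-130,-95,1.)
    prof=np.mean([[map_coordinates(ch,[[q[1]],[q[0]]],order=1)[0] for q in (proj(p,W(x,y,18.5)) for x in xs)] for y in(-6,-3,0,3,6)],axis=0); k=np.argmax(np.diff(prof)); print("runner start",xs[k]+.5)
E
```

```text
scene -105 -75 edges -12.0 16.0 mid 2.0
scene -75 -45 edges -11.5 16.0 mid 2.25
scene -45 -15 edges -11.5 16.0 mid 2.25
scene hole at 35.15067058414263 2.260711908212376 119.85585158331284 179.63472968750648
runner start -115.5
top -105 -75 edges -15.5 13.0 mid -1.25
top -75 -45 edges -15.5 14.0 mid -0.75
top -45 -15 edges -15.5 13.0 mid -1.25
top hole at 31.931823980444758 -0.3117657512856088 104.44321533838786 188.91826630099214
runner start -116.5
```

```bash
cat > prof.py <<'E'
from fit import *
from scipy.ndimage import map_coordinates
def profs(sec,secz,xr,tag,S=12):
    # rectified view of section plane z=25 for both cams
    for n in("scene","top"):
        p=get_image(n); ca,sa=np.cos(sec[2]),np.sin(sec[2])
        xs=np.arange(xr[0],xr[1],.25); ys=np.arange(-26,26,.25)
        q=np.array([[proj(p,[sec[0]+ca*x-sa*y,sec[1]+sa*x+ca*y,secz]) for x in xs] for y in ys]).astype(np.float32)
        v=cv2.remap(p["color"],q[...,0],q[...,1],cv2.INTER_CUBIC); v=cv2.resize(v,None,fx=2,fy=2)
        for y in(-12.5,12.5): cv2.line(v,(0,int((y+26)*8)),(v.shape[1],int((y+26)*8)),(0,0,255),1)
        for x in range(int(xr[0]),int(xr[1])):
            if x%10==0: cv2.line(v,(int((x-xr[0])*8),0),(int((x-xr[0])*8),6 if x else 400),(255,0,255),1)
        cv2.imwrite(f"pics/{n}_{tag}.png",v[:600,:800])
E
python3 -c "
from prof import *
s=ctrl.read_state();t=s['eef_pos'];a=s['tool_rot'][2]-np.pi/2
profs((t[0]+22*np.cos(a),t[1]+22*np.sin(a),a),t[2]-12.9+25,(-75,20),'6')"
```

```text
(no output)
```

View pics/scene_6.png

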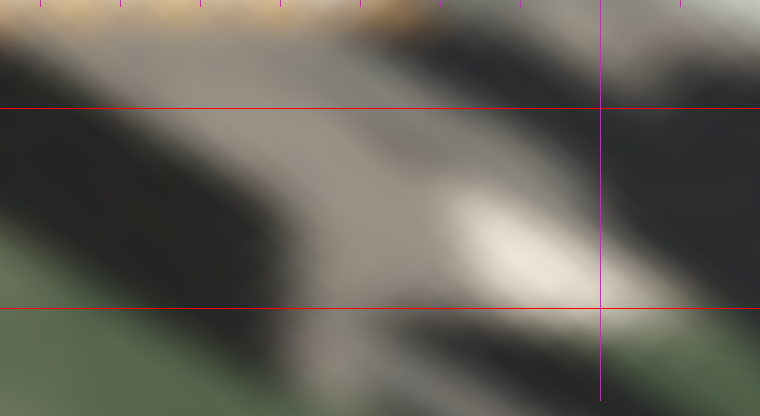

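View pics/top_6.png

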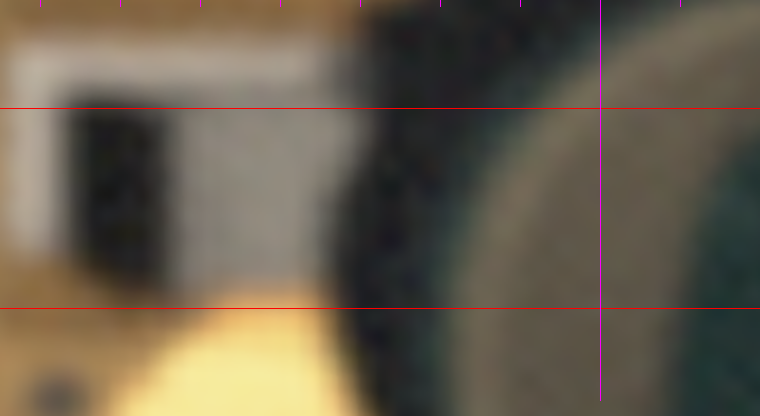

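```bash
python3 -c "
from plan import *
plan([(406.6,-169,40,.027,3)],0)"
```

```text
3
0 0.27 0.01 0 0 0 0; 0 0.26 0.01 0 0 0 0; -0.01 0.27 0.01 0 0 -0.01 0
end [ 406.5 -168.8   39.9] [-1.571 -0.     0.027]
```

Request:
step_arm(moves="0 0.27 0.01 0 0 0 0; 0 0.26 0.01 0 0 0 0; 0 0.2 0.01 0 0 -0.01 0; 0 0 0 0 0 0 0; 0 0 0 0 0 0 0")

```text
clock: 10.95
eef_pos: [406.9, -168.6, 43.3]
tool_rot: [-1.571, 0.0, 0.027]
force: [-0.5, -0.4, -2.2]
width: 23.3
```

```bash
python3 -c "
from prof import *
s=ctrl.read_state();t=s['eef_pos'];a=s['tool_rot'][2]-np.pi/2;print(t,s['tool_rot'],s['force'])
profs((t[0]+22*np.cos(a),t[1]+22*np.sin(a),a),t[2]-12.9+25,(-75,20),'7')"
```

```text
[ 406.90572949 -168.64716503   43.32178196] [-1.57100640e+00  3.31757925e-04  2.72926676e-02] [-0.48637519 -0.40329499 -2.24748257]
```

View pics/top_7.png

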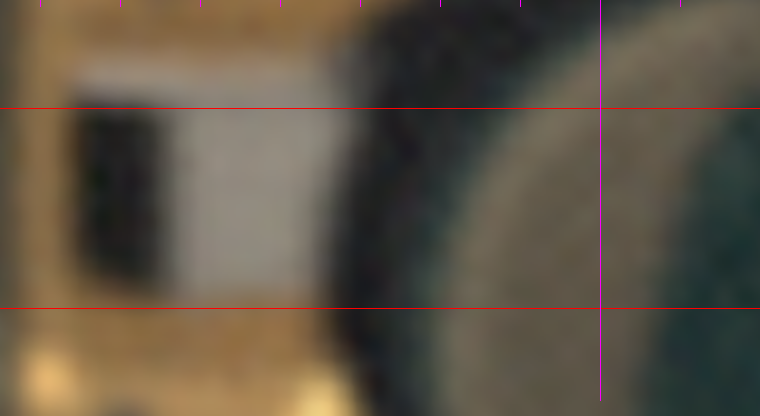

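Request:
step_arm(moves="0 0.06 0 0 0 0 0; 0 0.06 0 0 0 0 0; 0 0.04 0 0 0 0 0; 0 0 0 0 0 0 0; 0 0 0 0 0 0 0")

```text
clock: 11.55
eef_pos: [406.9, -168.8, 35.3]
tool_rot: [-1.571, 0.0, 0.027]
force: [-1.2, -0.4, -2.1]
width: 23.1
```

Request:
step_arm(moves="0 0.03 0 0 0 0 0; 0 0.03 0 0 0 0 0; 0 0 0 0 0 0 0; 0 0 0 0 0 0 0")

```text
clock: 11.95
eef_pos: [406.9, -168.8, 32.3]
tool_rot: [-1.571, -0.0, 0.027]
force: [-0.2, 0.1, -3.2]
width: 23.3
```

Request:
step_arm(moves="0 0.02 0 0 0 0 0; 0 0 0 0 0 0 0; 0 0 0 0 0 0 0")

```text
clock: 12.25
eef_pos: [407.0, -168.8, 31.4]
tool_rot: [-1.571, -0.0, 0.027]
force: [-0.2, -1.3, -1.5]
width: 23.5
```

```bash
python3 -c "
from look import *
look('8',names=('button_top','nose_tip','foot_back'))
from ov import *
s=ctrl.read_state();t=s['eef_pos'];a=s['tool_rot'][2]-np.pi/2
overlay('8b',(408.6,-247,-1.544),(t[0]+22*np.cos(a),t[1]+22*np.sin(a),a),18.5)"
```

```text
tcp [ 407.  -168.8   31.4] [-1.571 -0.     0.027] F [-0.2 -1.3 -1.5] w 23.5
scene button_top []
scene nose_tip [(array([ 404.4, -235.8,   31. ]), 0.65)]
scene foot_back []
top button_top []
top nose_tip [(array([415.8, 120.4,   0. ]), 0.23)]
top foot_back [(array([ 409.3, -130.4,   53.8]), 0.6)]
```

View pics/scene_8b.png

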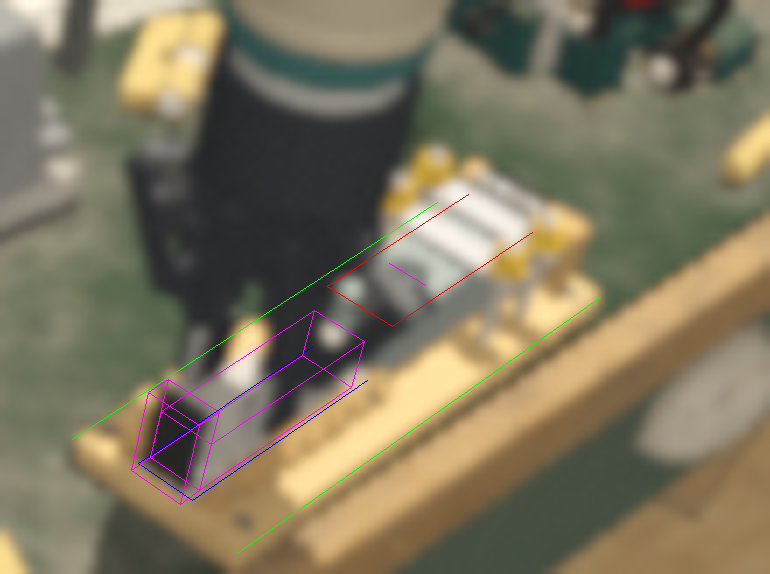

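Request:
step_arm(moves="0 0 -0.1 0 0 0 0; 0 0 -0.1 0 0 0 0; 0 0 -0.1 0 0 0 0; 0 0 -0.1 0 0 0 0; 0 0 -0.1 0 0 0 0; 0 0 0 0 0 0 0; 0 0 0 0 0 0 0")

```text
clock: 13.45
eef_pos: [407.6, -194.0, 31.4]
tool_rot: [-1.571, -0.0, 0.026]
force: [0.2, 0.0, -1.2]
width: 22.9
```

Request:
step_arm(moves="0 0 -0.1 0 0 0 0; 0 0 -0.1 0 0 0 0; 0 0 -0.1 0 0 0 0; 0 0 -0.04 0 0 0 0; 0 0 0 0 0 0 0; 0 0 0 0 0 0 0")

```text
clock: 14.05
eef_pos: [408.0, -210.7, 31.4]
tool_rot: [-1.571, -0.0, 0.027]
force: [-1.1, -0.7, -1.5]
width: 23.7
```

Request:
step_arm(moves="0 0 -0.04 0 0 0 0; 0 0 -0.02 0 0 0 0; 0 0 0 0 0 0 0")

```text
clock: 14.35
eef_pos: [408.2, -213.9, 31.4]
tool_rot: [-1.571, -0.0, 0.027]
force: [-0.3, 0.6, -1.2]
width: 23.1
```

Request:
step_arm(moves="0 0 -0.03 0 0 0 0; 0 0 -0.03 0 0 0 0; 0 0 0 0 0 0 0")

```text
clock: 14.65
eef_pos: [408.3, -217.1, 31.4]
tool_rot: [-1.571, -0.0, 0.027]
force: [0.0, 0.2, -2.4]
width: 22.9
```

Request:
step_arm(moves="0 0 -0.02 0 0 0 0; 0 0 -0.02 0 0 0 0; 0 0 0 0 0 0 0")

```text
clock: 14.95
eef_pos: [408.3, -217.7, 31.4]
tool_rot: [-1.57, -0.0, 0.028]
force: [-0.4, 3.8, -1.9]
width: 23.3
```

Request:
step_arm(moves="0 0 0.05 0 0 0 0; 0 0 0.1 0 0 0 0; 0 0 0 0 0 0 0; 0 0 0 0 0 0 0.5; 0 0 0 0 0 0 0.5; 0 0 0 0 0 0 0.5; 0 0 0 0 0 0 0.5")

```text
clock: 15.65
eef_pos: [408.3, -211.5, 31.5]
tool_rot: [-1.571, -0.0, 0.027]
force: [0.6, -0.1, -0.3]
width: 42.7
```

```bash
python3 -c "
from plan import *
s=ctrl.read_state();print(s['eef_pos'],s['force'],s['width'])
plan([(408.2,-212,110,.027,2),(407.6,-191,110,-1.544)],.58)"
```

```text
[ 408.25174988 -211.45651189   31.51087591] [ 0.58383885 -0.0626173  -0.33791092] 42.74987781676205
16
0 -0.78 -0.01 0 0 0 0.58; 0 -0.79 0 0.01 0 0 0.58; 0 0 0.03 0 0.94 0 0.58; 0 0 0.03 0 0.93 0 0.58; -0.01 0 0.03 0 0.94 0 0.58; -0.01 0 0.03 0 0.93 0 0.58; -0.01 0 0.03 0 0.94 0 0.58; -0.02 0 0.02 0 0.93 0 0.58; -0.02 0 0.02 0 0.94 0 0.58; -0.02 0 0.02 0 0.93 0 0.58; -0.02 0 0.02 0 0.94 0 0.58; -0.03 0 0.02 0 0.93 0 0.58; -0.03 0 0.01 0 0.94 0 0.58; -0.03 0 0.01 0 0.93 0 0.58; -0.03 0 0.01 0 0.94 0 0.58; -0.02 0 0 0 0.93 0 0.58
end [ 407.5 -191.1  110. ] [-1.570e+00  1.000e-03 -1.544e+00]
```

Request:
step_arm(moves="0 -0.4 -0.01 0 0 0 0.58; 0 -0.4 0 0 0 0 0.58; 0 -0.78 0 0.01 0 0 0.58; 0 0 0.03 0 0.94 0 0.58; 0 0 0.03 0 0.93 0 0.58; -0.01 0 0.03 0 0.94 0 0.58; -0.01 0 0.03 0 0.93 0 0.58; -0.01 0 0.03 0 0.94 0 0.58; -0.02 0 0.02 0 0.93 0 0.58; -0.02 0 0.02 0 0.94 0 0.58; -0.02 0 0.02 0 0.93 0 0.58; -0.02 0 0.02 0 0.94 0 0.58; -0.03 0 0.02 0 0.93 0 0.58; -0.03 0 0.01 0 0.94 0 0.58; -0.03 0 0.01 0 0.93 0 0.58; -0.03 0 0.01 0 0.94 0 0.58; -0.02 0 0 0 0.93 0 0.58; 0 0 0 0 0 0 0.58")

```text
clock: 17.45
eef_pos: [407.3, -190.7, 110.5]
tool_rot: [-1.571, 0.001, -1.544]
force: [0.5, 0.4, 0.8]
width: 50.0
```

```bash
python3 -c "
from look import *
look('9',names=('button_top','button_section','tube_mouth','tube_hole','foot_back'))"
```

```text
tcp [ 407.3 -190.7  110.5] [-1.571e+00  1.000e-03 -1.544e+00] F [0.5 0.4 0.8] w 50.0
scene button_top [(array([ 409.6, -232.3,   50.9]), 0.38)]
scene button_section [(array([ 409.5, -232.5,   16.7]), 0.81)]
scene tube_mouth [(array([ 406.2, -249.8,   29.6]), 0.86)]
scene tube_hole [(array([ 412.7, -278.2,   50. ]), 0.76)]
scene foot_back [(array([ 404.7, -171.2,   51.2]), 0.6)]
top button_top [(array([ 4.393e+02, -4.010e+01, -4.000e-01]), 0.21)]
top button_section [(array([ 402.4, -234.9,   15.4]), 0.6)]
top tube_mouth [(array([ 413.1, -246.1,   27.8]), 0.74)]
top tube_hole [(array([ 410.6, -276.3,   46.9]), 0.57)]
top foot_back [(array([ 408.3, -175. ,   53. ]), 0.49)]
```

View pics/scene_9.png

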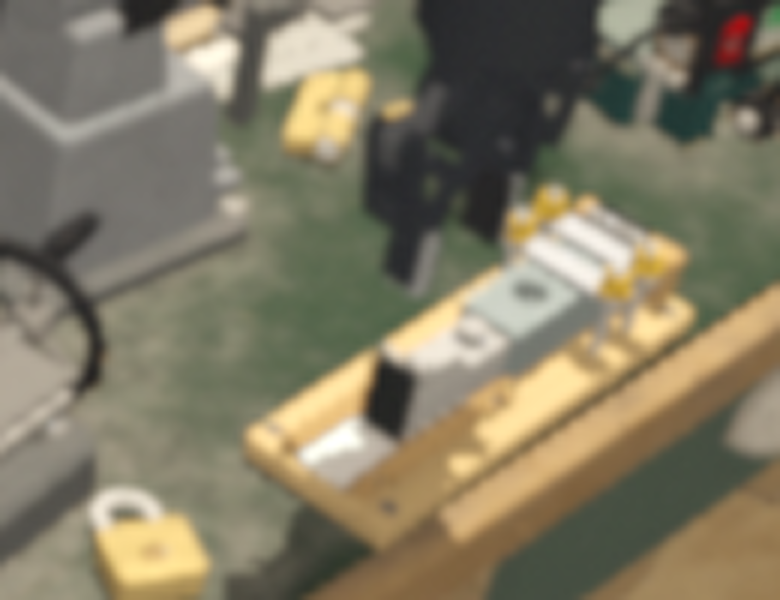

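View pics/top_9.png

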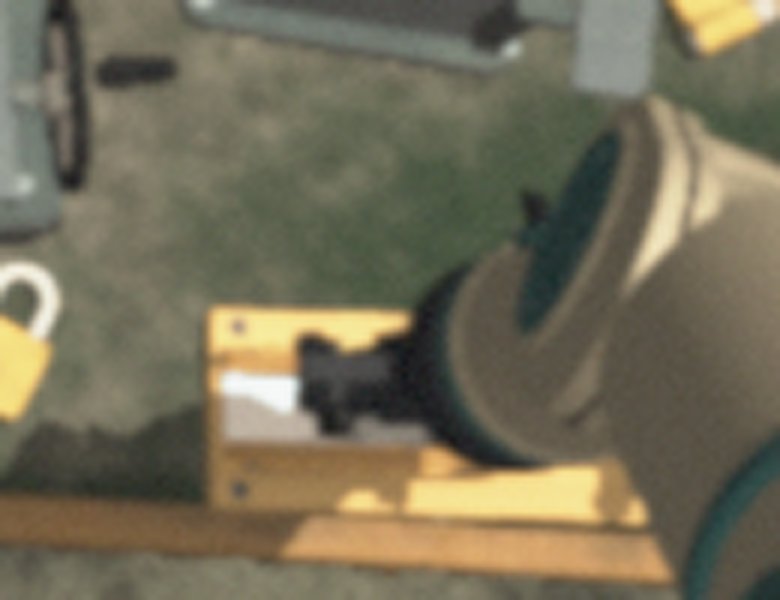

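Request:
step_arm(moves="0.03 0.5 0 0 0 0 0.58; 0 0.3 0 0 0 0 0.58; 0 0.1 0 0 0 0 0.58; 0 0.1 0 0 0 0 0.58; 0 0 0 0 0 0 0.58; 0 0 0 0 0 0 0.58")

```text
clock: 18.65
eef_pos: [407.7, -192.5, 60.8]
tool_rot: [-1.57, 0.001, -1.544]
force: [0.4, 0.1, 0.2]
width: 49.4
```

Request:
step_arm(moves="0 0.06 0 0 0 0 0.58; 0 0.06 0 0 0 0 0.58; 0 0 0 0 0 0 0.58; 0 0 0 0 0 0 0.58")

```text
clock: 19.05
eef_pos: [407.4, -192.4, 54.4]
tool_rot: [-1.571, 0.001, -1.544]
force: [0.7, -0.2, -0.1]
width: 49.3
```

Request:
step_arm(moves="0 0.05 0 0 0 0 0.58; 0 0 0 0 0 0 0.58; 0 0 0 0 0 0 0.58")

```text
clock: 19.35
eef_pos: [407.4, -192.3, 51.9]
tool_rot: [-1.571, 0.001, -1.544]
force: [-0.8, 0.1, -0.2]
width: 49.6
```

```bash
python3 -c "
from look import *
look('10',names=(),scene=(410,190,78,60))"
```

```text
tcp [ 407.4 -192.3   51.9] [-1.571e+00  1.000e-03 -1.544e+00] F [-0.8  0.1 -0.2] w 49.6
```

View pics/scene_10.png

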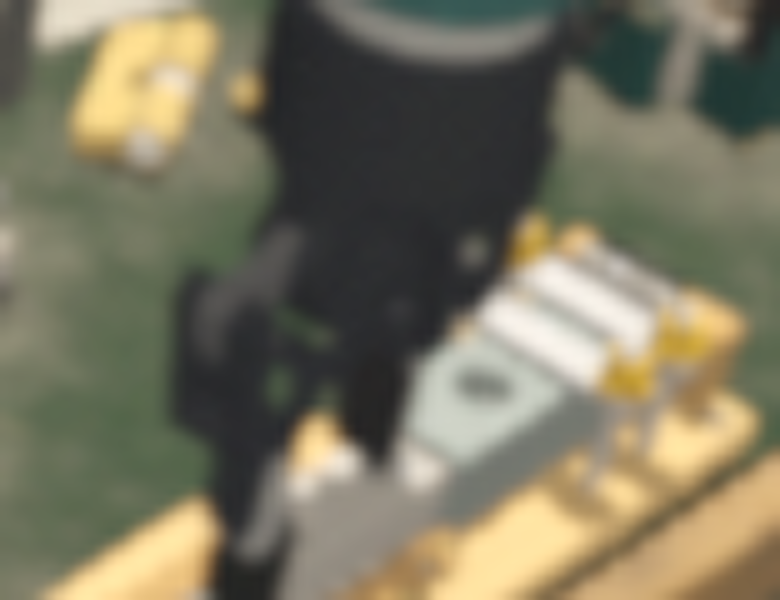

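Request:
step_arm(moves="0 0.05 0 0 0 0 0.58; 0 0 0 0 0 0 0.58; 0 0 0 0 0 0 0.58")

```text
clock: 19.75
eef_pos: [407.3, -192.3, 49.3]
tool_rot: [-1.571, 0.001, -1.544]
force: [-0.3, -0.0, -0.3]
width: 49.2
```

Request:
step_arm(moves="0 0.04 0 0 0 0 0.58; 0 0 0 0 0 0 0.58; 0 0 0 0 0 0 0.58")

```text
clock: 20.05
eef_pos: [407.4, -192.3, 47.4]
tool_rot: [-1.571, 0.001, -1.544]
force: [0.1, -0.1, 0.3]
width: 49.6
```

Request:
step_arm(moves="0 0.04 0 0 0 0 0.58; 0 0 0 0 0 0 0.58; 0 0 0 0 0 0 0.58")

```text
clock: 20.35
eef_pos: [407.4, -192.4, 45.3]
tool_rot: [-1.571, 0.001, -1.544]
force: [0.4, 1.0, 0.0]
width: 49.6
```

Request:
step_arm(moves="0 0.04 0 0 0 0 0.58; 0 0 0 0 0 0 0.58; 0 0 0 0 0 0 0.58")

```text
clock: 20.65
eef_pos: [407.4, -192.3, 43.3]
tool_rot: [-1.571, 0.001, -1.544]
force: [-0.1, 0.0, -0.3]
width: 49.3
```

Request:
step_arm(moves="0 0.04 0 0 0 0 0.58; 0 0 0 0 0 0 0.58; 0 0 0 0 0 0 0.58")

```text
clock: 20.95
eef_pos: [407.6, -192.4, 41.5]
tool_rot: [-1.57, 0.001, -1.544]
force: [-0.6, 0.7, 3.2]
width: 49.3
```

```bash
python3 -c "
from look import *
look('11',names=(),scene=(420,200,65,50))"
```

```text
tcp [ 407.6 -192.4   41.5] [-1.570e+00  1.000e-03 -1.544e+00] F [-0.6  0.7  3.2] w 49.3
```

View pics/scene_11.png

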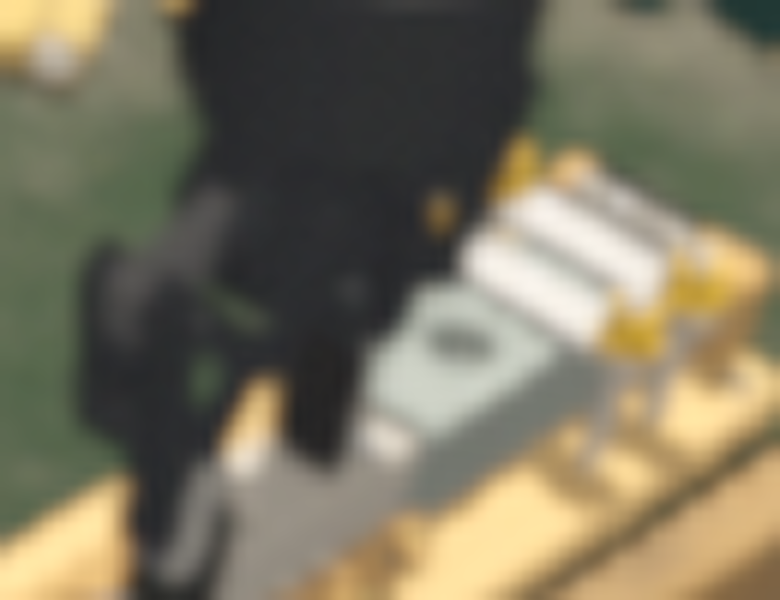

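Request:
step_arm(moves="0 0.04 0 0 0 0 0.58; 0 0 0 0 0 0 0.58; 0 0 0 0 0 0 0.58")

```text
clock: 21.35
eef_pos: [407.6, -192.4, 40.5]
tool_rot: [-1.57, 0.0, -1.544]
force: [-2.4, 1.8, 15.2]
width: 49.8
```

Request:
step_arm(moves="0 -0.15 0 0 0 0 0.58; 0 -0.15 0 0 0 0 0.68; 0.08 0 0 0 0 0 0.68; 0 0 0 0 0 0 0.68; 0 0 0 0 0 0 0.68; 0 0 0 0 0 0 0.68")

```text
clock: 21.95
eef_pos: [407.3, -196.3, 54.1]
tool_rot: [-1.571, 0.001, -1.544]
force: [-0.3, 0.1, 0.1]
width: 58.0
```

```bash
python3 -c "
from look import *
look('12',names=('button_top',),scene=(420,200,65,50))"
```

```text
tcp [ 407.3 -196.3   54.1] [-1.571e+00  1.000e-03 -1.544e+00] F [-0.3  0.1  0.1] w 58.0
scene button_top []
top button_top []
```

View pics/scene_12.png

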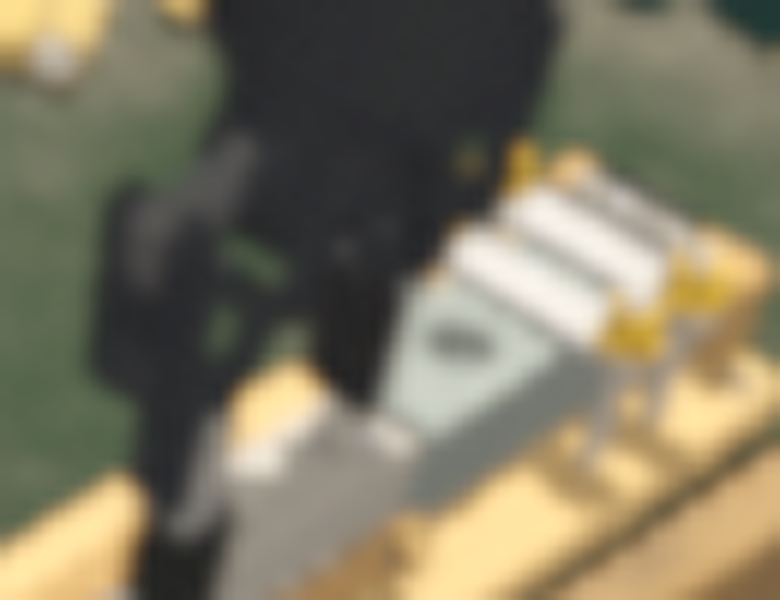

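Request:
step_arm(moves="0 0.06 0 0 0 0 0.68; 0 0 0 0 0 0 0.68; 0 0 0 0 0 0 0.68")

```text
clock: 22.45
eef_pos: [407.4, -196.3, 51.3]
tool_rot: [-1.571, 0.001, -1.544]
force: [-0.3, 0.2, 0.1]
width: 57.9
```

Request:
step_arm(moves="0 0.04 0 0 0 0 0.68; 0 0 0 0 0 0 0.68; 0 0 0 0 0 0 0.68")

```text
clock: 22.75
eef_pos: [407.5, -196.3, 49.4]
tool_rot: [-1.571, 0.001, -1.544]
force: [0.2, 0.3, -0.4]
width: 58.3
```

Request:
step_arm(moves="0 0.04 0 0 0 0 0.68; 0 0 0 0 0 0 0.68; 0 0 0 0 0 0 0.68")

```text
clock: 23.05
eef_pos: [407.5, -196.3, 47.4]
tool_rot: [-1.571, 0.001, -1.544]
force: [0.4, -0.1, -0.6]
width: 58.0
```

Request:
step_arm(moves="0 0.04 0 0 0 0 0.68; 0 0 0 0 0 0 0.68; 0 0 0 0 0 0 0.68")

```text
clock: 23.35
eef_pos: [407.6, -196.4, 45.5]
tool_rot: [-1.57, 0.001, -1.544]
force: [-0.6, -0.2, 3.4]
width: 58.4
```

Request:
step_arm(moves="0 0.04 0 0 0 0 0.68; 0 0 0 0 0 0 0.68; 0 0 0 0 0 0 0.68")

```text
clock: 23.65
eef_pos: [407.6, -196.4, 43.4]
tool_rot: [-1.57, 0.001, -1.544]
force: [-1.3, 0.1, 4.2]
width: 58.4
```

```bash
python3 -c "
from look import *
look('13',names=('button_top',),scene=(420,200,65,50))"
```

```text
tcp [ 407.6 -196.4   43.4] [-1.570e+00  1.000e-03 -1.544e+00] F [-1.3  0.1  4.2] w 58.4
scene button_top [(array([ 412.4, -277.2,   47.7]), 0.68)]
top button_top []
```

View pics/scene_13.png

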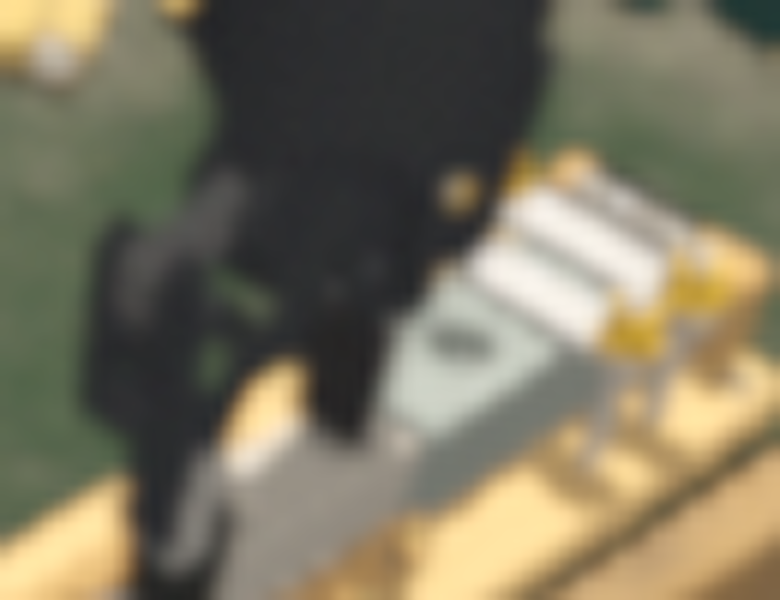

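Request:
step_arm(moves="0 0.05 0 0 0 0 0.68; 0 0.03 0 0 0 0 0.68; 0 0 0 0 0 0 0.68; 0 0 0 0 0 0 0.68")

```text
clock: 24.25
eef_pos: [407.6, -196.4, 39.3]
tool_rot: [-1.57, 0.001, -1.544]
force: [0.0, -0.2, 4.4]
width: 57.9
```

Request:
step_arm(moves="0 0.02 0 0 0 0 0.68; 0 0 0 0 0 0 0.68; 0 0 0 0 0 0 0.68")

```text
clock: 24.55
eef_pos: [407.6, -196.4, 38.9]
tool_rot: [-1.57, 0.001, -1.544]
force: [-1.6, 0.7, 11.4]
width: 58.3
```

Request:
step_arm(moves="0.03 0 0 0 0 0 0.68; 0.03 0 0 0 0 0 0.68; 0 0 0 0 0 0 0.68; 0 0 0 0 0 0 0.68")

```text
clock: 24.95
eef_pos: [408.0, -198.5, 38.9]
tool_rot: [-1.57, 0.001, -1.543]
force: [-0.8, 2.9, 12.0]
width: 58.0
```

Request:
step_arm(moves="0.03 0 0 0 0 0 0.68; 0.03 0 0 0 0 0 0.68; 0 0 0 0 0 0 0.68; 0 0 0 0 0 0 0.68")

```text
clock: 25.35
eef_pos: [408.3, -201.4, 38.9]
tool_rot: [-1.57, 0.001, -1.543]
force: [-0.4, 4.2, 11.9]
width: 58.3
```

Request:
step_arm(moves="0.03 0 0 0 0 0 0.68; 0.03 0 0 0 0 0 0.68; 0 0 0 0 0 0 0.68; 0 0 0 0 0 0 0.68")

```text
clock: 25.75
eef_pos: [408.5, -204.5, 38.9]
tool_rot: [-1.569, 0.001, -1.542]
force: [-0.1, 4.0, 13.1]
width: 57.9
```

```bash
python3 -c "
from look import *
look('14',names=('button_section','foot_back'),scene=(420,200,65,50))"
```

```text
tcp [ 408.5 -204.5   38.9] [-1.569e+00  1.000e-03 -1.542e+00] F [-0.1  4.  13.1] w 57.9
scene button_section [(array([432.3, -43. ,   4.7]), 0.62)]
scene foot_back [(array([ 406.8, -181.7,   53.7]), 0.53)]
top button_section []
top foot_back []
```

View pics/scene_14.png

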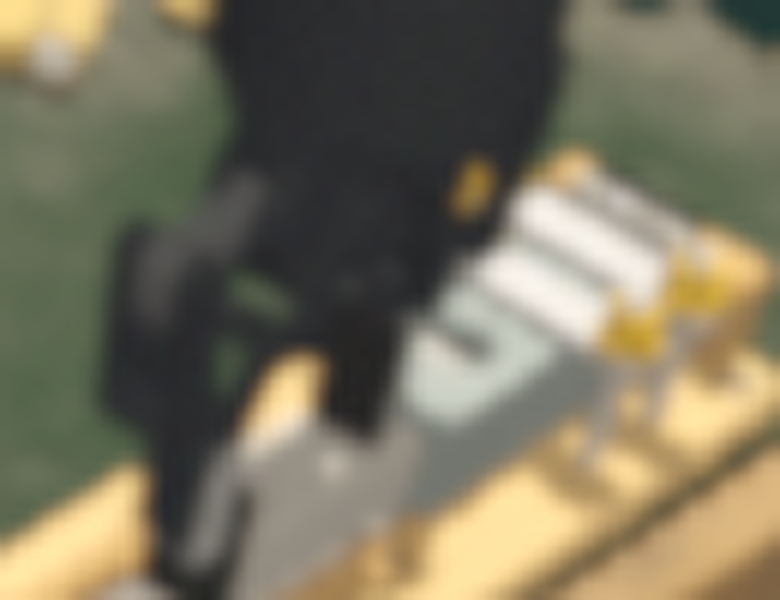

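Request:
step_arm(moves="0.03 0 0 0 0 0 0.68; 0.03 0 0 0 0 0 0.68; 0 0 0 0 0 0 0.68; 0 0 0 0 0 0 0.68")

```text
clock: 26.45
eef_pos: [408.6, -207.6, 38.9]
tool_rot: [-1.569, 0.001, -1.543]
force: [-0.0, 3.1, 11.6]
width: 58.3
```

Request:
step_arm(moves="0.03 0 0 0 0 0 0.68; 0 0 0 0 0 0 0.68; 0 0 0 0 0 0 0.68")

```text
clock: 26.75
eef_pos: [408.7, -209.1, 38.8]
tool_rot: [-1.569, 0.001, -1.543]
force: [-0.3, 3.1, 11.9]
width: 57.9
```

Request:
step_arm(moves="0.03 0 0 0 0 0 0.68; 0 0 0 0 0 0 0.68; 0 0 0 0 0 0 0.68")

```text
clock: 27.05
eef_pos: [408.7, -210.6, 38.8]
tool_rot: [-1.569, 0.001, -1.543]
force: [0.1, 3.2, 12.0]
width: 57.9
```

Request:
step_arm(moves="0 -0.1 0 0 0 0 0.68; 0 -0.1 0 0 0 0 0.68; 0 0 0 0 0 0 0.68; 0 0 0 0 0 0 0.68")

```text
clock: 27.45
eef_pos: [407.7, -211.4, 48.3]
tool_rot: [-1.571, 0.001, -1.544]
force: [-0.6, 0.8, -0.0]
width: 57.9
```

```bash
python3 -c "
from look import *
look('15',names=('button_section','foot_back'),scene=(420,200,65,50))"
```

```text
tcp [ 407.7 -211.4   48.3] [-1.571e+00  1.000e-03 -1.544e+00] F [-0.6  0.8 -0. ] w 57.9
scene button_section [(array([ 407.7, -250.5,   18.6]), 0.55)]
scene foot_back [(array([ 405.2, -182.1,   51.4]), 0.56)]
top button_section []
top foot_back []
```

View pics/scene_15.png

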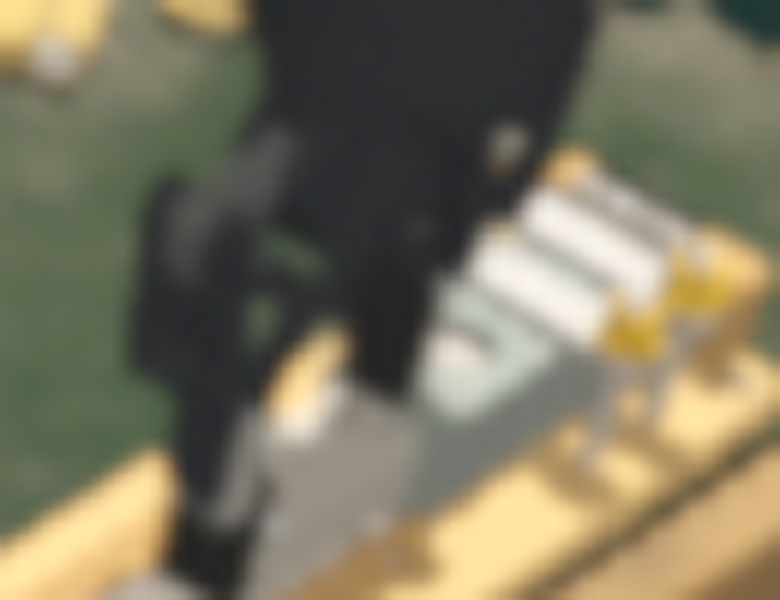

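Request:
step_arm(moves="0.04 0 0 0 0 0 0.68; 0.04 0 0 0 0 0 0.68; 0.04 0 0 0 0 0 0.68; 0.04 0 0 0 0 0 0.68; 0.04 0 0 0 0 0 0.68; 0 0 0 0 0 0 0.68")

```text
clock: 28.35
eef_pos: [408.1, -221.7, 48.3]
tool_rot: [-1.571, 0.001, -1.544]
force: [-1.2, 1.8, -0.7]
width: 58.0
```

```bash
python3 -c "
from look import *
look('16',names=('button_section','foot_back'),scene=(420,200,65,50))"
```

```text
tcp [ 408.1 -221.7   48.3] [-1.571e+00  1.000e-03 -1.544e+00] F [-1.2  1.8 -0.7] w 58.0
scene button_section [(array([ 406.8, -257. ,   16. ]), 0.62)]
scene foot_back [(array([ 407.7, -192.8,   52.7]), 0.46)]
top button_section []
top foot_back []
```

View pics/scene_16.png

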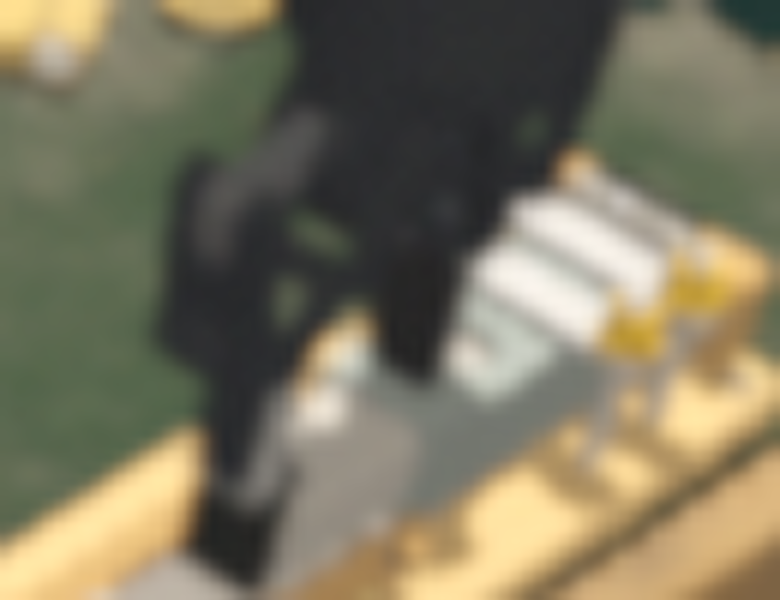

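Request:
step_arm(moves="0.04 0 0 0 0 0 0.68; 0.04 0 0 0 0 0 0.68; 0.04 0 0 0 0 0 0.68; 0.04 0 0 0 0 0 0.68; 0.04 0 0 0 0 0 0.68; 0.04 0 0 0 0 0 0.68; 0.04 0 0 0 0 0 0.68; 0.04 0 0 0 0 0 0.68; 0 0 0 0 0 0 0.68; 0 0 0 0 0 0 0.68")

```text
clock: 29.65
eef_pos: [408.7, -237.9, 48.5]
tool_rot: [-1.57, 0.0, -1.544]
force: [0.0, 0.6, -1.1]
width: 58.0
```

Request:
step_arm(moves="0.02 0 0 0 0 0 0.68; 0.02 0 0 0 0 0 0.68; 0 0 0 0 0 0 0.68; 0 0 0 0 0 0 0.68")

```text
clock: 30.05
eef_pos: [408.7, -239.2, 48.4]
tool_rot: [-1.571, 0.001, -1.544]
force: [-0.3, 2.7, 1.3]
width: 57.9
```

Request:
step_arm(moves="0.02 0 0 0 0 0 0.68; 0 0 0 0 0 0 0.68; 0.02 0 0 0 0 0 0.68; 0 0 0 0 0 0 0.68; 0 0 0 0 0 0 0.68")

```text
clock: 30.55
eef_pos: [408.9, -242.0, 48.4]
tool_rot: [-1.57, -0.0, -1.544]
force: [0.5, -0.1, -0.1]
width: 57.9
```

```bash
python3 -c "
from look import *
look('17',names=('button_section','button_top','foot_back'),scene=(420,200,65,50))"
```

```text
tcp [ 408.9 -242.    48.4] [-1.57  -0.    -1.544] F [ 0.5 -0.1 -0.1] w 57.9
scene button_section []
scene button_top []
scene foot_back [(array([ 408.4, -212.6,   50.7]), 0.44)]
top button_section [(array([ 410.3, -248. ,   32.7]), 0.22)]
top button_top [(array([388.7, 546.8,   1.5]), 0.23)]
top foot_back [(array([ 414.2, -219.4,   56.8]), 0.39)]
```

View pics/scene_17.png

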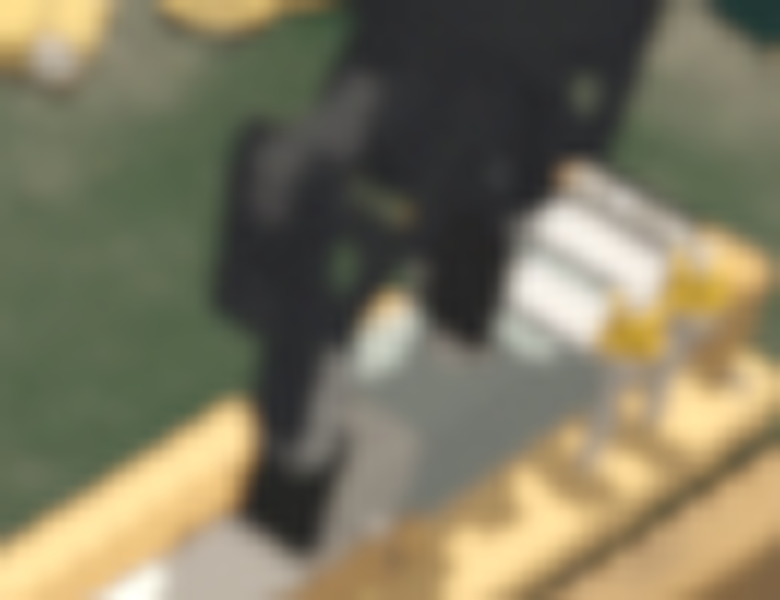

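Request:
step_arm(moves="0.02 0 0 0 0 0 0.68; 0 0 0 0 0 0 0.68; 0 0 0 0 0 0 0.68")

```text
clock: 31.25
eef_pos: [408.8, -242.4, 48.4]
tool_rot: [-1.571, 0.001, -1.544]
force: [0.5, -0.2, -0.3]
width: 58.0
```

Request:
step_arm(moves="0.02 0 0 0 0 0 0.68; 0 0 0 0 0 0 0.68; 0 0 0 0 0 0 0.68")

```text
clock: 31.55
eef_pos: [408.8, -243.3, 48.4]
tool_rot: [-1.571, 0.001, -1.544]
force: [-0.1, 0.4, 0.3]
width: 58.2
```

Request:
step_arm(moves="-0.08 0 0 0 0 0 0.68; 0 -0.5 0 0 0 0 0.68; 0 -1 0 0 0 0 0.68; 0 -0.9 0 0 0 0 0.68; 0 0 0 0 0 0 0.68")

```text
clock: 32.05
eef_pos: [412.1, -240.8, 173.5]
tool_rot: [-1.561, -0.004, -1.544]
force: [1.4, -0.1, -0.2]
width: 58.0
```

Request:
step_arm(moves="-1 0 0 0 0 0 0.68; -1 0 0 0 0 0 0.68; -1 0 0 0 0 0 0.68; 0 0 0 0 0 0 0.68")

```text
clock: 32.45
eef_pos: [404.0, -82.2, 168.4]
tool_rot: [-1.572, 0.004, -1.531]
force: [0.8, -0.7, -0.4]
width: 58.0
```

```bash
python3 -c "
from look import *
look('18',names=('button_section','button_top','tube_hole','foot_back'),scene=(420,200,65,50),top=(425,290,65,50))"
```

```text
tcp [404.  -82.2 168.4] [-1.572  0.004 -1.531] F [ 0.8 -0.7 -0.4] w 58.0
scene button_section [(array([ 410.3, -281. ,   17.1]), 0.7)]
scene button_top []
scene tube_hole [(array([ 415.2, -280.8,   50.6]), 0.69)]
scene foot_back [(array([ 408. , -211. ,   48.5]), 0.55)]
top button_section []
top button_top []
top tube_hole [(array([ 413.2, -277.3,   48. ]), 0.56)]
top foot_back []
```

View pics/scene_18.png

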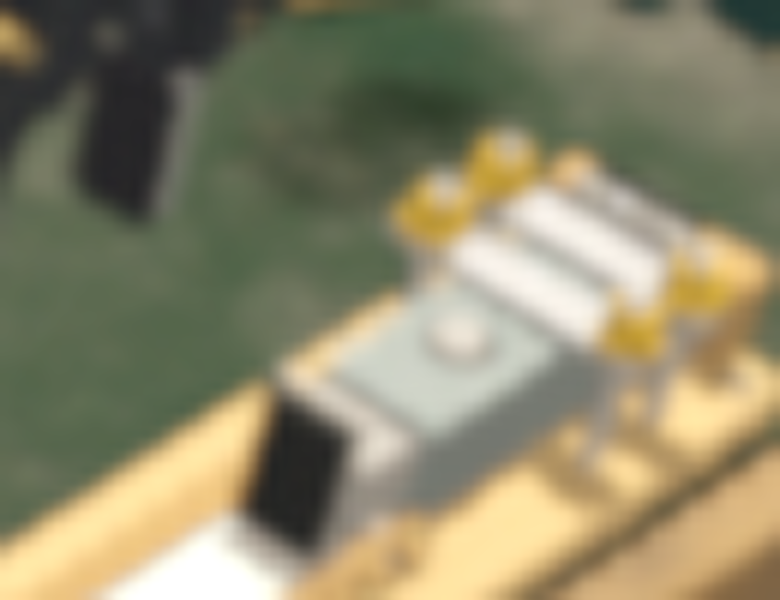

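View pics/top_18.png

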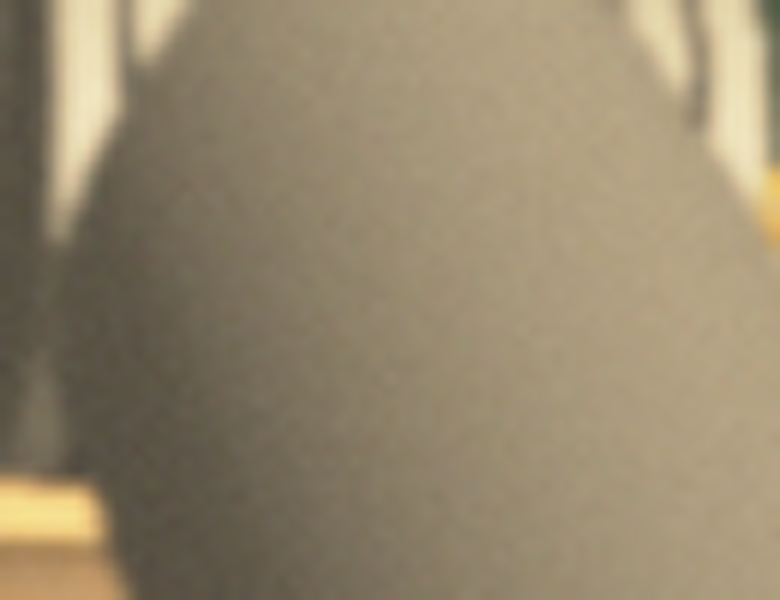

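Request:
step_arm(moves="-1 -0.5 0 0 0 0 0.68; -1 -0.5 0 0 0 0 0.68; -1 0 0 0 0 0 0.68; -1 0 0 0 0 0 0.68; -1 0 0 0 0 0 0.68; -1 0 0 0 0 0 0.68; 0 0 0 0 0 0 0.68")

```text
clock: 33.65
eef_pos: [396.5, 207.8, 213.9]
tool_rot: [-1.568, 0.007, -1.533]
force: [0.6, 0.2, -0.1]
width: 57.8
```

```bash
python3 -c "
from look import *
look('19',names=('button_section','button_top','tube_hole'),scene=(440,210,39,30),top=(440,300,52,40))"
```

```text
tcp [396.5 207.8 213.9] [-1.568  0.007 -1.533] F [ 0.6  0.2 -0.1] w 57.8
scene button_section [(array([ 407.8, -277.1,   18.4]), 0.64)]
scene button_top []
scene tube_hole [(array([ 414.3, -274.4,   49. ]), 0.68)]
top button_section [(array([ 407.2, -280. ,   19.2]), 0.62)]
top button_top [(array([ 411. , -276.5,   52.7]), 0.43)]
top tube_hole [(array([ 412. , -277.3,   47.6]), 0.78)]
```

View pics/scene_19.png

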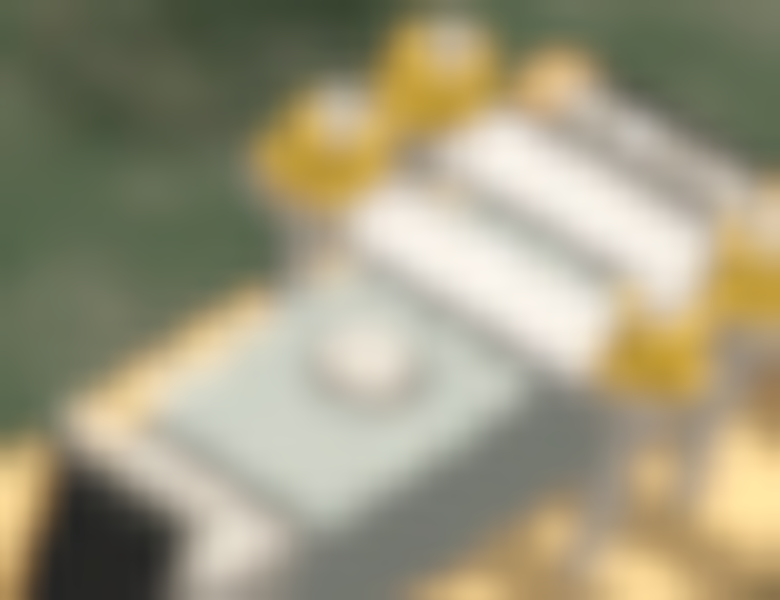

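View pics/top_19.png

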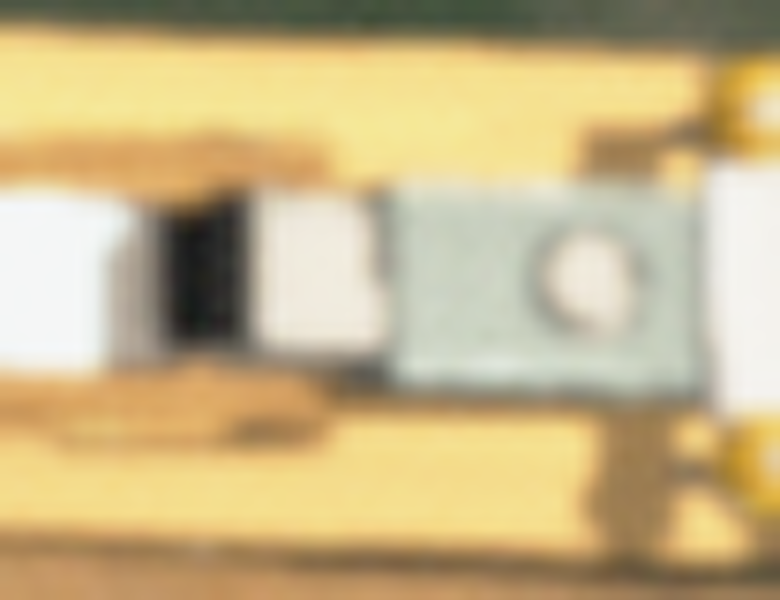

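```bash
python3 -c "
from h import *
print(ctrl.read_state()['qd'].round(3)); print(ctrl.finish_job())"
```

```text
[-0.003  0.    -0.005 -0.005 -0.001 -0.002 -0.001]
the job is handed in; nothing more can be done
None
```

The section with the spring button is in the clamped tube, the button has snapped up through the hole, and the job is handed in after about 34 s on the clock. `ctrl.finish_job()` gives no verdict, so this rests on my own last checks.

**What I did**
- I gripped the section, laid it in the groove and slid the nose into the tube until the raised button met the lip. I felt about 4 N there, and it confirmed the mouth position measured in the pictures.
- I backed off 6 mm and released it. I then used the half-open gripper: the front finger pressed the button flush (about 12 N) while the rear finger stood behind the foot.
- I moved forward until the front of the button was under the lip. Then I raised the fingers clear and pushed on by the foot until the button snapped up.

**One miss on the way:** the first press came down behind the button, on the section's top face, with about 15 N. I lifted, opened the fingers wider and pressed again correctly.

**Last checks**
- **Pictures:** both cameras show the button as a full bright disc in the middle of the hole, standing proud of the tube.
- **Position:** the networks put the button top at (411, -276.5, 52.7) mm and the hole at (412, -277.3, 47.6) mm in the top view. That is about 1 mm apart horizontally and 5 mm higher. From the scene camera no network found the button top.
- **Camera calibration:** the two cameras disagreed by up to about 3 mm on the board's position. I relied on the contact force and relative measurements instead.
- **Other things:** the arm was clear and still at hand-in. I did not measure the plain section, padlock, tin and screwdriver again at the end. The arm was never moved against any of them.

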